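# Heft the hardware tins and tip out the steel cabinet feet

## Task

The lidded tins on the bench mat look alike, but some hold a solid steel cabinet foot and the others only a light nylon glide, which you can tell by their weight when you lift them. Tip each heavy tin over the plywood parts tray so that its steel foot ends up in the tray; don't tip a tin anywhere else, and keep the glides in their tins. Leave every tin standing upright on the mat with its lid shut, and don't disturb the other things on the bench.

Things in the scene. Friction and masses are not known exactly. Their poses are not given: they have to be found in the camera images.
- table: The workbench: its wooden top is the work surface, 1360 (x) x 1800 (y) mm. Origin at height 0, the top's surface.
- mat: Black non-slip rubber bench mat, 250 (x) x 300 (y) mm, 3 mm thick, fixed to the bench. Origin at the centre of its underside, on the bench top; x and y along its edges, z up. Three tins stand on it, about 120 to 190 mm apart; a cabinet hinge and a pencil lie on it too.
- tray: Open plywood parts tray, outside 200 (x) x 250 (y) x 45 (z) mm, walls and floor 9 mm thick, about 0.6 kg, empty at the start, standing loose on the bench. Origin at the centre of its underside, on the bench top; x and y along its sides, z up. Mat and tray may change sides from one start to the next.
- tin_a_mid (a point): One of three identical-looking opaque steel tins with hinged lids, 56 mm along its x, 52 mm along y (grip it across this width), 64 mm tall, walls 2.5 mm, flat sides, stiff. The point is its centre, 32 mm above its underside. z is its upright axis; x points to the pouring side, where the lid's thumb tab sticks out 13 mm; the hinge is on the -x side. Tin with lid: 160 to 200 g.
- tin_b_mid (a point): One of three identical-looking opaque steel tins with hinged lids, 56 mm along its x, 52 mm along y (grip it across this width), 64 mm tall, walls 2.5 mm, flat sides, stiff. The point is its centre, 32 mm above its underside. z is its upright axis; x points to the pouring side, where the lid's thumb tab sticks out 13 mm; the hinge is on the -x side. Tin with lid: 160 to 200 g.
- tin_c_mid (a point): One of three identical-looking opaque steel tins with hinged lids, 56 mm along its x, 52 mm along y (grip it across this width), 64 mm tall, walls 2.5 mm, flat sides, stiff. The point is its centre, 32 mm above its underside. z is its upright axis; x points to the pouring side, where the lid's thumb tab sticks out 13 mm; the hinge is on the -x side. Tin with lid: 160 to 200 g.
- lid_a (a joint): Lid of tin_a, rad: 0 shut, to 1.7 open; loose hinge along the tin's y at its top -x edge. Shut by its own weight while upright; with the tin tipped some 110 degrees towards its tab it swings open and the contents slide out. A foot passes once it is open 0.8: keep the hand clear above it. Inside: steel foot (38 mm across, 42 mm tall, 240 g) or nylon glide (36 mm across, 20 mm tall, 24 g).
- lid_b (a joint): Lid of tin_b, rad: 0 shut, to 1.7 open; loose hinge along the tin's y at its top -x edge. Shut by its own weight while upright; with the tin tipped some 110 degrees towards its tab it swings open and the contents slide out. A foot passes once it is open 0.8: keep the hand clear above it. Inside: steel foot (38 mm across, 42 mm tall, 240 g) or nylon glide (36 mm across, 20 mm tall, 24 g).
- lid_c (a joint): Lid of tin_c, rad: 0 shut, to 1.7 open; loose hinge along the tin's y at its top -x edge. Shut by its own weight while upright; with the tin tipped some 110 degrees towards its tab it swings open and the contents slide out. A foot passes once it is open 0.8: keep the hand clear above it. Inside: steel foot (38 mm across, 42 mm tall, 240 g) or nylon glide (36 mm across, 20 mm tall, 24 g).
- hinge: Bystander: cabinet hinge, 104 x 60 mm, 14 mm high, lying on the mat's far edge. Origin near the middle of its underside.
- pencil: Bystander: carpenter's pencil, flat, 177 x 12 x 7 mm, along the mat's near edge. Origin near the middle of its underside.
- tape: Bystander: tape measure, about 70 x 66 mm, 33 mm high, beyond mat and tray, between them. Origin near the middle of its underside.
- glue: Bystander: glue bottle, 64 mm across, 190 mm tall, standing beyond the work. Origin near the middle of its underside.
- driver: Bystander: screwdriver, 200 mm long, 26 mm high, lying at the left of the work. Origin near the middle of its underside.
Not all that is in view belongs to the job. Leave any yellow look-alike of the part that bears tin_c_mid alone.

How it is judged:
On the way, in this order (a step that is already met when the one before it is completed fails the run):
1. a tin is lifted upright clear of the mat (((z of tin_a_mid in the frame of mat above 0.06 m and angle between tin_a_mid's own z axis and vertical below 0.5 rad) or (z of tin_b_mid in the frame of mat above 0.06 m and angle between tin_b_mid's own z axis and vertical below 0.5 rad) or (z of tin_c_mid in the frame of mat above 0.06 m and angle between tin_c_mid's own z axis and vertical below 0.5 rad))), for 0.2 s.
2. the first steel foot lies in the tray (contact force between table and tray above 8.08 N and contact force between tray and the arm below 0.05 N and contact force between tray and the fingers below 0.05 N), for 0.2 s.
At the end, for the whole second after the job is handed in: All the steel feet and nothing else lie in the tray (judged by the weight of the tray, within 12 g), and every tin stands upright (within 0.08 rad) on the mat, its centre over the mat and 31 to 41 mm above the bench, its lid shut (below 0.15 rad) (contact force between table and tray between 10.47 and 10.71 N and angle between tray's own z axis and vertical below 0.05 rad and angle between each of tin_a_mid, tin_b_mid, tin_c_mid's own z axis and vertical below 0.08 rad and z of tin_a_mid in the frame of mat between 0.031 and 0.041 m and x of tin_a_mid in the frame of mat between -0.125 and 0.125 m and y of tin_a_mid in the frame of mat between -0.15 and 0.15 m and value of joint each of lid_a, lid_b, lid_c below 0.15 rad and z of tin_b_mid in the frame of mat between 0.031 and 0.041 m and x of tin_b_mid in the frame of mat between -0.125 and 0.125 m and y of tin_b_mid in the frame of mat between -0.15 and 0.15 m and z of tin_c_mid in the frame of mat between 0.031 and 0.041 m and x of tin_c_mid in the frame of mat between -0.125 and 0.125 m and y of tin_c_mid in the frame of mat between -0.15 and 0.15 m); the robot touches nothing.
It fails at once if a tin is tipped (more than 0.9 rad) away from the tray (its centre more than 0.2 m from the tray's centre) ((angle between tin_a_mid's own z axis and vertical above 0.9 rad and horizontal distance between tin_a_mid and tray above 0.2 m) or (angle between tin_b_mid's own z axis and vertical above 0.9 rad and horizontal distance between tin_b_mid and tray above 0.2 m) or (angle between tin_c_mid's own z axis and vertical above 0.9 rad and horizontal distance between tin_c_mid and tray above 0.2 m)).
It fails at once if a bystander (hinge, pencil, tape measure, glue bottle, screwdriver) is moved by more than 30 mm (distance of any of hinge, pencil, tape, glue, driver from where it was at the start of the episode above 0.03 m).
It also fails if it takes over 72 s, if anything falls off the work surface, if the arm or the gripper's body presses on something with over 40 N, if the wrist force passes 120 N, or if a joint passes its speed limit or range.

## Robot

A 6-joint arm with a two-finger parallel gripper is mounted at the origin on the work surface. World frame = base frame: x ahead of the robot, y to its left, z up, the work surface at z = 0. Lengths are in m, angles in rad, forces in N, time in s.
With the tool pointing down it reaches from about 0.325 to 0.9 m from the base axis. Payload 6.1 kg.
Tool frame: the origin (TCP) lies midway between the tips of the shut fingers; the grasp point (between the pads) lies 19 mm behind it (env.tcp_to_grasp is the distance from the TCP to the grasp point, in m); x points along the fingers, y is the direction in which the jaws open and shut, and the axes are right-handed (so a half turn about x gives the same grasp; the last joint's range is limited). The gripper opens to 85 mm and grips with 20 to 120 N. Pads are 22 mm wide; open, the fingers measure 114 mm over their backs; the gripper's body (76 mm by 85 mm) begins 54 mm behind the grasp point. The pads swing forward as they close: fully open they stand 13 mm farther back than shut.
Start: joints at [1.141, 0.22, 1.526, -0, 1.395, -0.126], TCP at [0.187, 0.596, 0.231] pointing down, gripper open.
Joint ranges: [-2.98, 2.98], [-0.91, 2.08], [0.09, 2.57], [-1.24, 4.39], [0.2, 2.65], [-2.68, 2.68]. Speed limits (rad/s): [2.57, 2.57, 3.01, 3.14, 3.14, 3.14].

## Interface

Orientations are given as [roll, pitch, yaw] about the fixed x, y, z axes, in that order (R = Rz(yaw) Ry(pitch) Rx(roll)).
In Python, from plant import env gives the robot as it stands.
- The arm moves only by the tool move_arm, never from a script. Its argument "rows" is a list of rows, each a list of 6 numbers: the shift along the tool's x, y, z in m, then the turn, a rotation vector about the tool's x, y, z in rad. In form: [[dx, dy, dz, rx, ry, rz], ...]. A call has 1 to 5 rows; each row shifts and turns the commanded pose from where the row before left it, along the tool's axes as they then stand; what a row does not reach is not made up. A row lasts 1/8 s, in which the tool goes at most 62.5 mm and 10.7 degrees, less where a joint would pass 70% of its speed; a pose out of reach is approached as far as the arm can. A call with a gripper value outside its range is refused whole. "fingers" is the opening, from 0 (shut) to 1 (fully open), set as the call begins (left out, the last holds). The fingers move at their own pace and stop on an object; "squeeze" is the grip in N (left out, the last holds). Time passes only in rows, so rows that do not move let the fingers close. It gives the time, the measured TCP pose, the force and the opening at its end, in the units of the state.
- env.get_obs(): the state, without advancing time (a new reading comes with each control period).
- env.get_image(name): name is "side" or "top" or "wrist"; returns a dict with "pixels" (384x512x3 uint8, red, green, blue), "K" (3x3 intrinsics, pixels), "dist_coeffs" ([k1, k2, p1, p2, k3] as OpenCV has them; the pictures are not rectified), "R" (3x3) and "t" (3): a world point X has camera coordinates R X + t. Camera axes: x right, y down, z forward; pixel columns grow to the right and rows downward; lengths in m; the calibration is good to about 2 mm. A picture is of the moment at which its call begins. There is no depth.
- env.sign_off(): hands the job in, once; it reports no verdict.
The state is a dict: "time_s": time; "joints": joint angles; "joint_vel": joint speeds; "joint_torque": joint torques, N m; "tool_pos": TCP position; "ee_rot": TCP orientation; "wrist_force": force on the tool from outside, world axes, zero at the start; "wrist_torque": the same for the moment, N m; "finger_gap": finger opening in m.
Only numpy, scipy, OpenCV 4.12 (cv2) and the standard library are available. Lean on these libraries where they do the work, as an engineer would, in place of code of your own. Each camera call takes 0.05 s, during which the arm holds its last target. There are 200 camera calls.

## Working session

There is one attempt and no reset: what is moved stays moved. The work goes in short steps, Python scripts to look and compute and a tool call to move; the robot and the scene stay as the last step left them, time stands still between calls to the robot, and variables do not carry over. Pictures are saved under pics/ and viewed, on a budget of 10 in all, crops included, one or two more only if the job needs it, and the job is handed in when it is done.

Besides the shell and the picture viewer there is one more tool, called as a command line: name --pt "numbers of a row" for each row, then --argument value for the rest. move_arm: Moves the arm, as the interface text tells. Its arguments: {"type":"object","properties":{"rows":{"type":"array"},"fingers":{"type":"number"},"squeeze":{"type":"number"}},"required":["rows"]}

```bash
ls; mkdir -p pics; python3 - <<'E'
from plant import env
import cv2,numpy as np
o=env.get_obs()
for k,v in o.items(): print(k,np.round(v,4))
print(env.tcp_to_grasp)
ims=[]
for n in("side","top"):
    d=env.get_image(n); cv2.imwrite(f"pics/{n}0.png",d["pixels"][:,:,::-1]); 
    print(n,d["K"].tolist(),np.round(d["dist_coeffs"],4),np.round(d["R"],4).tolist(),np.round(d["t"],4))
E
```

```text
pics
time_s 0.0
joints [ 1.1409  0.2212  1.5276  0.      1.3947 -0.1261]
joint_vel [0.0006 0.0007 0.0004 0.001  0.0014 0.0005]
joint_torque [ 1.60000e-03 -4.96898e+01 -3.89405e+01 -1.00000e-04  1.07000e-02
  0.00000e+00]
tool_pos [0.1867 0.5958 0.2302]
ee_rot [-1.7056  1.5689 -2.0094]
wrist_force [-0.5765 -0.0788 -0.135 ]
wrist_torque [-0.0099  0.0332  0.0078]
finger_gap 0.0857
0.0187
side [[358.749398768975, 0.0, 255.51625867735106], [0.0, 358.749398768975, 188.72535235227386], [0.0, 0.0, 1.0]] [0.025 0.    0.    0.    0.   ] [[0.8232, -0.5677, -0.0107], [-0.4478, -0.6376, -0.6269], [0.3491, 0.5208, -0.779]] [-0.4525  0.311   0.9465]
top [[420.4728732090196, 0.0, 251.91813638675666], [0.0, 420.4728732090196, 192.73617768198974], [0.0, 0.0, 1.0]] [0.051 0.    0.    0.    0.   ] [[0.0007, -1.0, -0.0069], [-0.9956, -0.0, -0.0936], [0.0936, 0.0069, -0.9956]] [0.0287 0.5611 1.6206]
```

View pics/top0.png

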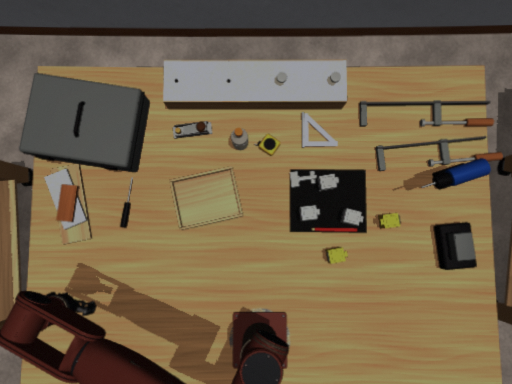

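View pics/side0.png

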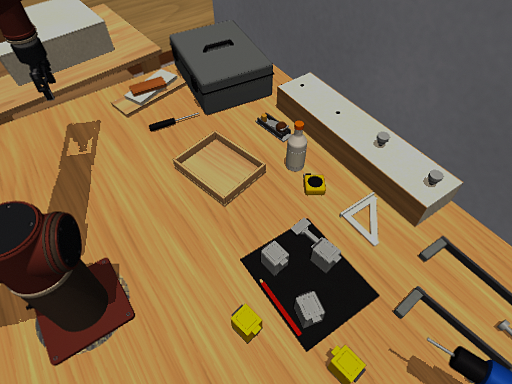

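The top view shows the mat at about (328,201). Three grey tins stand on it at (328,181), (309,212) and (353,216), and the hinge is at (302,178). The tray is at (207,198) and the pencil at (335,230). Two yellow look-alikes off the mat, at (390,220) and (337,255), are to be left alone. Next I measure and take one close crop.

```bash
cat > h.py <<'E'
from plant import env
import cv2,numpy as np
from scipy.spatial.transform import Rotation as Ro
def ray(d,px):
    p=cv2.undistortPoints(np.array(px,float).reshape(-1,1,2),d["K"],d["dist_coeffs"]).reshape(-1,2)
    R=np.array(d["R"]);t=np.array(d["t"])
    return -R.T@t,(np.c_[p,np.ones(len(p))])@R
def onz(d,px,z):
    c,v=ray(d,px); return c+v*((z-c[2])/v[:,2])[:,None]
def proj(d,X):
    return cv2.projectPoints(np.array(X,float).reshape(-1,1,3),cv2.Rodrigues(np.array(d["R"]))[0],np.array(d["t"]),d["K"],d["dist_coeffs"])[0].reshape(-1,2)
def tri(d1,p1,d2,p2):
    c1,v1=ray(d1,p1);c2,v2=ray(d2,p2)
    out=[]
    for a,b in zip(v1,v2):
        s=np.linalg.lstsq(np.c_[a,-b],c2-c1,rcond=None)[0]
        A=c1+s[0]*a;B=c2+s[1]*b; out.append([*((A+B)/2),np.linalg.norm(A-B)])
    return np.array(out)
E
python3 - <<'E'
from h import *
t=env.get_image("top");s=env.get_image("side")
a=cv2.resize(t["pixels"][160:245,280:380],None,fx=6,fy=6,interpolation=cv2.INTER_CUBIC)
b=cv2.resize(s["pixels"][215:350,238:380],None,fx=4,fy=4,interpolation=cv2.INTER_CUBIC)
cv2.imwrite("pics/topc.png",a[:,:,::-1]);cv2.imwrite("pics/sidec.png",b[:,:,::-1])
# mat
hsv=cv2.cvtColor(t["pixels"],cv2.COLOR_RGB2HSV)
roi=np.zeros(hsv.shape[:2],np.uint8);roi[155:245,275:385]=1
m=((hsv[...,2]<45)&(roi>0)).astype(np.uint8)
m=cv2.morphologyEx(m,cv2.MORPH_CLOSE,np.ones((3,3)))
pts=np.argwhere(m)[:,::-1]
r=cv2.minAreaRect(pts.astype(np.int32)); bx=cv2.boxPoints(r)
print("mat",bx.round(1).tolist(),onz(t,bx,0.003)[:,:2].round(3).tolist())
# tins
m=((hsv[...,1]<40)&(hsv[...,2]>90)&(roi>0)).astype(np.uint8)
n,l,st,ce=cv2.connectedComponentsWithStats(m)
for i in range(1,n):
    if st[i,4]>20: print(st[i],ce[i].round(1),onz(t,[ce[i]],.067)[0,:2].round(3))
hs=cv2.cvtColor(s["pixels"],cv2.COLOR_RGB2HSV)
E
```

```text
mat [[290.0, 155.0], [379.0, 155.0], [379.0, 231.0], [290.0, 231.0]] [[0.715, -0.123], [0.714, -0.476], [0.413, -0.468], [0.412, -0.121]]
[379 155   6  15  67] [381.7 161.5] [ 0.677 -0.467]
[290 171  27  16 213] [300.6 177.9] [ 0.614 -0.158]
[319 174  20  15 226] [328.3 181. ] [ 0.602 -0.263]
[301 205  19  15 225] [309.2 212.3] [ 0.483 -0.189]
[344 209  19  16 228] [352.7 216.6] [ 0.467 -0.353]
```

View pics/topc.png

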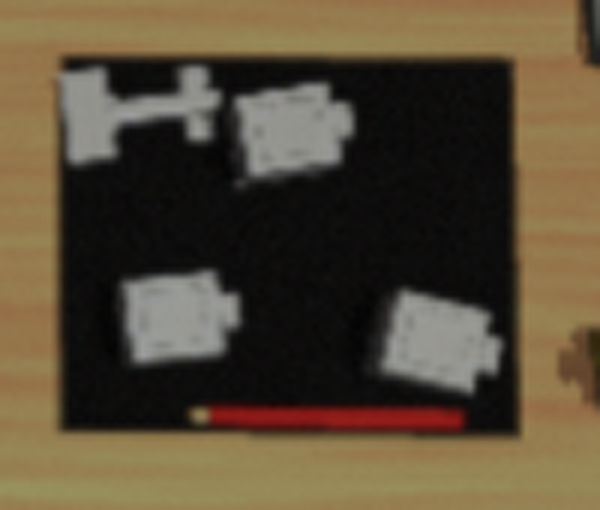

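View pics/sidec.png

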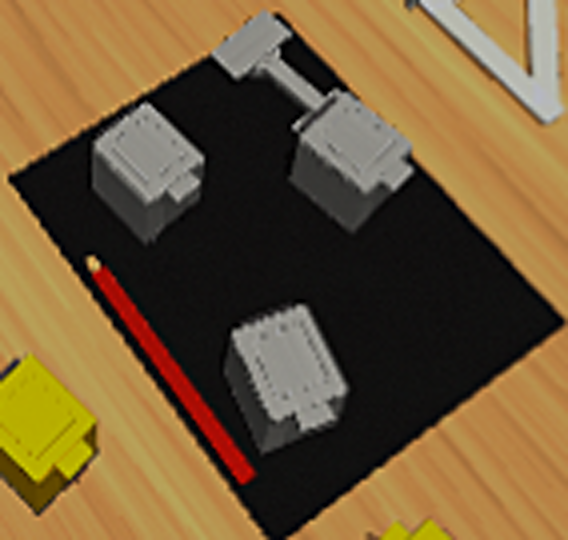

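The close crop confirms three grey tins with their tabs pointing image-right (about −y), away from the tray. The yellow ones stand off the mat. The plan is a low, tilted grasp from the hinge side so that the lid stays clear. First I move over the mat to get a close wrist view and data on the arm's kinematics.

```bash
cat >> h.py <<'E'
import json,math
def Rt(az,el,flip=0):
    """tool x points along azimuth az, el below horizontal (deg); tool y horizontal, = az+90 deg"""
    a,e=np.radians([az,el])
    x=np.array([np.cos(a)*np.cos(e),np.sin(a)*np.cos(e),-np.sin(e)]); y=np.array([-np.sin(a),np.cos(a),0])
    return np.c_[x,y,np.cross(x,y)]
def cur():
    o=env.get_obs(); return o,np.array(o["tool_pos"]),Ro.from_euler("xyz",o["ee_rot"]).as_matrix()
def row(p0,R0,p1,R1,N=None):
    w=Ro.from_matrix(R0.T@R1).as_rotvec()
    L=np.linalg.norm(p1-p0)
    if N is None: N=max(1,math.ceil(max(L/.058,np.linalg.norm(w)/math.radians(10))))
    A=sum(Ro.from_rotvec(w/N*k).as_matrix() for k in range(N))
    d=np.linalg.solve(A,R0.T@(p1-p0))
    r=np.r_[d.round(4),(w/N).round(4)]
    # predicted end
    p,R=p0.copy(),R0.copy()
    for k in range(N): p=p+R@r[:3]; R=R@Ro.from_rotvec(r[3:]).as_matrix()
    print(N,"x",r.tolist(),"-> ",p.round(4),"err",np.linalg.norm(p-p1).round(4)); return p,R
def chain(*tg):
    o,p,R=cur()
    for t in tg: p,R=row(p,R,*t)
def log():
    o=env.get_obs(); open("log.jsonl","a").write(json.dumps([list(map(float,o[k])) for k in("joints","tool_pos","ee_rot")])+"\n")
    print("t",round(o["time_s"],2),"p",np.round(o["tool_pos"],4),"q",np.round(o["joints"],3),"F",np.round(o["wrist_force"],2),"gap",round(o["finger_gap"],4)); return o
E
python3 - <<'E'
from h import *
log()
chain((np.array([.42,.28,.36]),Rt(-60,90)),(np.array([.46,-.22,.36]),Rt(-90,90)))
print(cur()[2].round(3),Rt(-90,90).round(3))
E
```

```text
t 0.2 p [0.1868 0.596  0.2306] q [ 1.141  0.221  1.527  0.     1.395 -0.126] F [0.22 0.01 0.68] gap 0.0853
8 x [-0.0162, -0.0151, 0.0479, 0.0929, 0.0, 0.0002] ->  [0.4203 0.2803 0.3603] err 0.0005
9 x [0.0, -0.0119, 0.0551, 0.0582, -0.0, -0.0001] ->  [ 0.4595 -0.2198  0.3603] err 0.0006
[[-0.001  0.299  0.954]
 [-0.001  0.954 -0.299]
 [-1.    -0.001 -0.   ]] [[ 0.  1.  0.]
 [-0.  0. -1.]
 [-1.  0.  0.]]
```

move_arm --pt "-0.0162 -0.0151 0.0479 0.093 0 0" --pt "-0.0162 -0.0151 0.0479 0.093 0 0" --pt "-0.0162 -0.0151 0.0479 0.093 0 0" --pt "-0.0162 -0.0151 0.0479 0.093 0 0" --pt "-0.0162 -0.0151 0.0479 0.093 0 0" --fingers 1

```text
time_s: 0.82
tool_pos: [0.3622, 0.4172, 0.3126]
ee_rot: [-0.961, 1.571, -1.733]
wrist_force: [0.1, 0.4, -0.0]
finger_gap: 0.0855
```

move_arm --pt "-0.0162 -0.0151 0.0479 0.093 0 0" --pt "-0.0162 -0.0151 0.0479 0.093 0 0" --pt "-0.0162 -0.0151 0.0479 0.093 0 0" --pt "0 -0.012 0.055 0.058 0 0" --pt "0 -0.012 0.055 0.058 0 0"

```text
time_s: 1.45
tool_pos: [0.4516, 0.1706, 0.3611]
ee_rot: [1.276, 1.57, 0.111]
wrist_force: [0.7, -0.4, 0.8]
finger_gap: 0.0854
```

move_arm --pt "0 -0.012 0.055 0.058 0 0" --pt "0 -0.012 0.055 0.058 0 0" --pt "0 -0.012 0.055 0.058 0 0" --pt "0 -0.012 0.055 0.058 0 0" --pt "0 -0.012 0.055 0.058 0 0"

```text
time_s: 2.08
tool_pos: [0.4723, -0.1092, 0.3608]
ee_rot: [1.895, 1.571, 0.439]
wrist_force: [0.9, 0.2, 0.1]
finger_gap: 0.0855
```

move_arm --pt "0 -0.012 0.055 0.058 0 0" --pt "0 -0.012 0.055 0.058 0 0" --pt "0 0 0 0 0 0" --pt "0 0 0 0 0 0"

```text
time_s: 2.58
tool_pos: [0.4583, -0.2188, 0.3607]
ee_rot: [-2.799, 1.57, 1.914]
wrist_force: [-1.5, 0.5, -0.1]
finger_gap: 0.0853
```

```bash
python3 - <<'E'
from h import *
log()
w=env.get_image("wrist"); np.save("w1.npy",w,allow_pickle=True)
cv2.imwrite("pics/w1.png",w["pixels"][:,:,::-1])
print(np.round(w["K"],1).tolist(),np.round(w["dist_coeffs"],3),(-np.array(w["R"]).T@w["t"]).round(3),np.round(w["R"],3).tolist())
E
```

```text
t 2.58 p [ 0.4583 -0.2188  0.3607] q [-6.010e-01 -1.160e-01  1.638e+00  1.000e-03  1.621e+00 -6.020e-01] F [-1.54  0.5  -0.12] gap 0.0853
[[323.8, 0.0, 252.4], [0.0, 323.8, 193.3], [0.0, 0.0, 1.0]] [0.018 0.    0.    0.    0.   ] [ 0.458 -0.151  0.505] [[1.0, 0.0, -0.0], [0.0, -0.963, 0.269], [-0.0, -0.269, -0.963]]
```

View pics/w1.png

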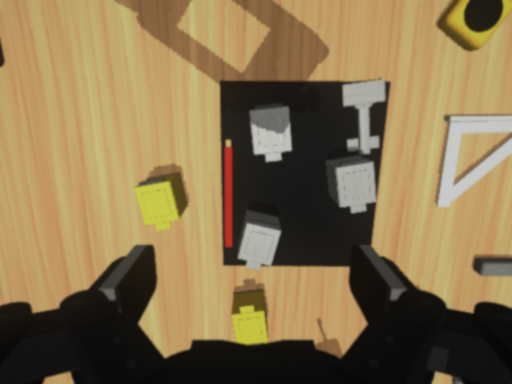

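The wrist view shows the tin tops at about (355,184) next to the hinge, (270,130) and (262,242). Their tabs point down the image (−y). The yellow ones at (157,203) and (250,325) stand off the mat. Next I fit the top faces and the tray corners from two views.

```bash
cat > m.py <<'E'
from h import *
w=np.load("w1.npy",allow_pickle=True).item()
t=env.get_image("top");s=env.get_image("side")
g=cv2.cvtColor(w["pixels"],cv2.COLOR_RGB2HSV)
for name,(x0,y0,x1,y1),th,tp in(("h",(325,148,385,216),120,(328.3,181)),("l",(245,100,297,165),85,(309.2,212.3)),("n",(236,205,287,272),120,(352.7,216.6))):
    m=np.zeros(g.shape[:2],np.uint8); m[y0:y1,x0:x1]=((g[...,2]>th)&(g[...,1]<60))[y0:y1,x0:x1]
    m=cv2.morphologyEx(m,cv2.MORPH_CLOSE,np.ones((5,5)))
    full=m.copy()
    b=cv2.morphologyEx(m,cv2.MORPH_OPEN,np.ones((21,21)))
    b=cv2.bitwise_and(cv2.dilate(b,np.ones((3,3))),m)
    n,l,st,_=cv2.connectedComponentsWithStats(b)
    k=1+np.argmax(st[1:,4]); b=(l==k).astype(np.uint8)
    c=max(cv2.findContours(b,0,2)[0],key=cv2.contourArea)
    P=onz(w,c.reshape(-1,2),.067)[:,:2]
    r=cv2.minAreaRect((P*1000).astype(np.float32)); 
    cen=np.array(r[0])/1000
    pc=proj(w,[[*cen,.067]])
    # tab: full minus body, below
    tb=cv2.subtract(full,cv2.dilate(b,np.ones((3,3)))); tb=cv2.morphologyEx(tb,cv2.MORPH_OPEN,np.ones((3,3)))
    n,l,st,ce=cv2.connectedComponentsWithStats(tb); k=1+np.argmax(st[1:,4]) if n>1 else 0
    T=onz(w,[ce[k]],.067)[0,:2]; az=np.degrees(np.arctan2(*(T-cen)[::-1]))
    print(name,"cen",cen.round(4),"size",np.round(r[1],1),"ang",round(r[2],1),"tabaz",az.round(1),"tabd",np.linalg.norm(T-cen).round(3),"tri",tri(w,pc,t,[tp]).round(3))
a=[(172,182),(235,169),(243,214),(180,228)]
b=[(223,203),(174,164),(214,134),(265,167)]
for A in a: print("tray top onz",onz(t,[A],.045)[0,:2].round(3))
for B in b: print("tray side onz",onz(s,[B],.045)[0,:2].round(3))
cr=cv2.resize(np.hstack([t["pixels"][155:245,155:265]]),None,fx=4,fy=4,interpolation=cv2.INTER_CUBIC)
cs=cv2.resize(s["pixels"][120:215,160:280],None,fx=4,fy=4,interpolation=cv2.INTER_CUBIC)
H=max(cr.shape[0],cs.shape[0]); pad=lambda i:cv2.copyMakeBorder(i,0,H-i.shape[0],0,0,0)
o=cv2.resize(np.hstack([pad(cr),pad(cs)]),None,fx=.86,fy=.86); print(o.shape)
cv2.imwrite("pics/tray.png",o[:,:,::-1])
E
python3 m.py
```

```text
h cen [ 0.6027 -0.2632] size [50.7 63.6] ang 9.3 tabaz 80.5 tabd 0.051 tri [[ 0.602 -0.263  0.069  0.   ]]
l cen [ 0.4827 -0.189 ] size [53.1 62.4] ang 6.0 tabaz -85.1 tabd 0.035 tri [[ 0.483 -0.189  0.064  0.   ]]
n cen [ 0.4673 -0.353 ] size [48.7 62.2] ang 0.0 tabaz 35.7 tabd 0.035 tri [[ 0.467 -0.352  0.068  0.001]]
tray top onz [0.601 0.339]
tray top onz [0.652 0.095]
tray top onz [0.477 0.063]
tray top onz [0.423 0.305]
tray side onz [0.463 0.05 ]
tray side onz [0.414 0.283]
tray side onz [0.598 0.333]
tray side onz [0.655 0.097]
(327, 791, 3)
```

View pics/tray.png

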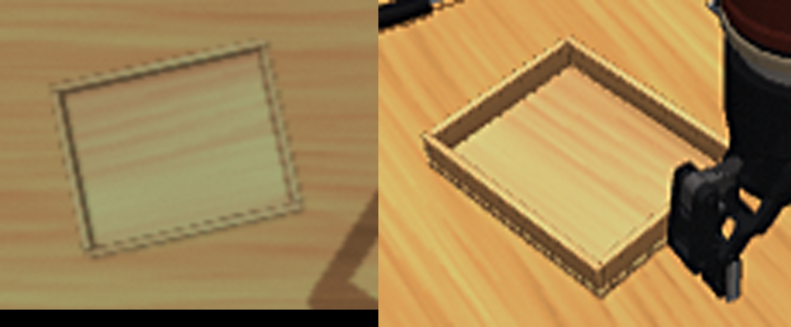

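Tray corners at rim height come out consistent between the two views: centre about (0.537, 0.200), long side at about 102° azimuth. The tin angles need better corners, so I look at an enlarged wrist crop.

```bash
python3 - <<'E'
from h import *
w=np.load("w1.npy",allow_pickle=True).item()["pixels"]
c=[cv2.resize(w[y:y+66,x:x+56],None,fx=4.7,fy=4.7,interpolation=cv2.INTER_CUBIC) for x,y in((327,150),(244,98),(236,206))]
cv2.imwrite("pics/wc.png",np.hstack(c)[:,:,::-1]); print(np.hstack(c).shape)
E
```

```text
(310, 789, 3)
```

View pics/wc.png

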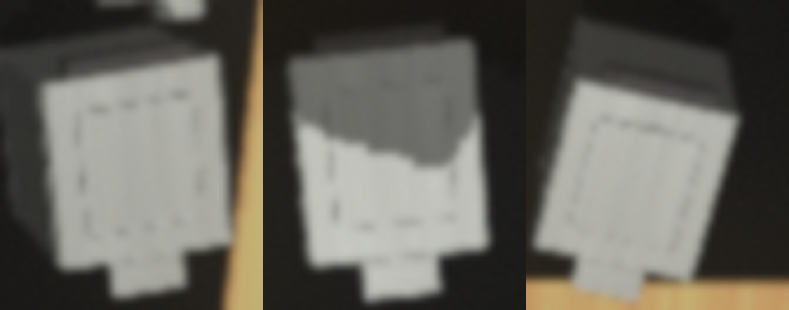

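```bash
python3 - <<'E'
from h import *
w=np.load("w1.npy",allow_pickle=True).item()
S={"h":((327,150),[(42,84),(217,55),(232,244),(62,270)],(148,280)),
"l":((244,98),[(26,60),(208,40),(226,247),(48,267)],(139,280)),
"n":((236,206),[(52,79),(214,117),(165,279),(9,247)],(83,280))}
R={}
for k,(o,c,tb) in S.items():
    P=onz(w,np.array(c)/4.7-.4+np.array(o),.067)[:,:2]; T=onz(w,[np.array(tb)/4.7-.4+np.array(o)],.067)[0,:2]
    e=[np.linalg.norm(P[i]-P[(i+1)%4]) for i in range(4)]
    d=(P[2]+P[3]-P[0]-P[1]); az=np.degrees(np.arctan2(d[1],d[0]))
    v=P[0]+P[3]-P[1]-P[2]; az2=np.degrees(np.arctan2(v[1],v[0]))+90
    print(k,"cen",P.mean(0).round(4),"edges",np.round(e,4),"az",az.round(1),az2.round(1)-360,"tab",np.degrees(np.arctan2(*(T-P.mean(0))[::-1])).round(1))
E
```

```text
h cen [ 0.6023 -0.2604] edges [0.0507 0.0582 0.0509 0.0579] az -80.0 -440.5 tab -80.4
l cen [ 0.4826 -0.1864] edges [0.0508 0.0578 0.0515 0.0582] az -83.5 -443.7 tab -83.5
n cen [ 0.468  -0.3505] edges [0.0514 0.057  0.0507 0.0582] az -104.1 -103.39999999999998 tab -103.9
```

```bash
cat >> h.py <<'E'
TIN={"h":(.6025,-.2604,-80.2),"l":(.4826,-.1864,-83.6),"n":(.468,-.3505,-103.8)}
TRAY=np.array([.537,.200])
def grasp(k,el=25,back=0,zg=.042,ahead=.022,up=0):
    x,y,az=TIN[k]; R=Rt(az,el); return np.array([x,y,zg+up])+(ahead-back)*R[:,0],R
E
python3 - <<'E'
from h import *
chain((np.array([.47,-.10,.28]),Rt(-83.6,25)),grasp("l",back=.10,up=.03))
E
```

```text
7 x [0.0026, 0.0022, -0.0213, -0.0138, -0.1619, 0.0088] ->  [ 0.4702 -0.1002  0.2799] err 0.0003
4 x [0.0222, 0.0007, -0.0379, -0.0001, -0.0, -0.0] ->  [ 0.4748 -0.1162  0.105 ] err 0.0001
```

move_arm --pt "0.0026 0.0022 -0.0213 -0.0138 -0.162 0.0088" --pt "0.0026 0.0022 -0.0213 -0.0138 -0.162 0.0088" --pt "0.0026 0.0022 -0.0213 -0.0138 -0.162 0.0088" --fingers 0.8 --squeeze 60

```text
time_s: 3.1
tool_pos: [0.465, -0.1561, 0.3445]
ee_rot: [0.042, 1.078, -1.484]
wrist_force: [-0.3, 0.1, -0.6]
finger_gap: 0.0686
```

```bash
python3 - <<'E'
from h import *
log()
E
```

```text
t 3.1 p [ 0.465  -0.1561  0.3445] q [-0.173 -0.249  1.854 -0.48   1.418 -0.172] F [-0.25  0.13 -0.64] gap 0.0686
```

move_arm --pt "0.0026 0.0022 -0.0213 -0.0138 -0.162 0.0088" --pt "0.0026 0.0022 -0.0213 -0.0138 -0.162 0.0088" --pt "0.0026 0.0022 -0.0213 -0.0138 -0.162 0.0088" --pt "0.0026 0.0022 -0.0213 -0.0138 -0.162 0.0088" --pt "0 0 0 0 0 0"

```text
time_s: 3.72
tool_pos: [0.4683, -0.0992, 0.2748]
ee_rot: [-0.012, 0.435, -1.461]
wrist_force: [0.0, -0.2, 1.1]
finger_gap: 0.0682
```

```bash
cat > fit.py <<'E'
from h import *
from scipy.optimize import least_squares
D=[json.loads(l) for l in open("log.jsonl")]
def fk(q,k,s4=1,s6=1):
    a1,b,c1,L2,L3,a3,L6=k
    Rb=Ro.from_euler("z",q[0]); A=q[1]+q[2]
    p=np.array([a1+L2*np.sin(q[1])+L3*np.sin(A)+a3*np.cos(A),b,c1+L2*np.cos(q[1])+L3*np.cos(A)-a3*np.sin(A)])
    R=Rb*Ro.from_euler("y",A-np.pi/2)*Ro.from_euler("x",s4*q[3])*Ro.from_euler("y",q[4])*Ro.from_euler("x",s6*q[5]+np.pi/2)
    return Rb.apply(p)+R.apply([L6,0,0]),R
def fit():
    best=None
    for s4 in(1,-1):
        for s6 in(1,-1):
            f=lambda k:np.concatenate([np.r_[fk(q,k,s4,s6)[0]-p,(fk(q,k,s4,s6)[1].inv()*Ro.from_euler("xyz",e)).as_rotvec()*.2] for q,p,e in D]+[(k-K0)*1e-3])
            K0=np.array([0,.08,.35,.4,.4,0,.2]); r=least_squares(f,K0)
            if best is None or r.cost<best[0].cost: best=(r,s4,s6)
    return best
if __name__=="__main__":
    r,s4,s6=fit(); print(s4,s6,r.cost,r.x.round(4),np.abs(r.fun).max().round(4))
E
python3 - <<'E'
from h import *
log()
E
python3 fit.py
```

```text
t 3.73 p [ 0.4683 -0.0992  0.2748] q [ 0.27   0.04   2.027 -1.114  1.497  0.502] F [ 0.02 -0.2   1.12] gap 0.0682
1 1 2.2069869782328424e-08 [0.     0.0786 0.3111 0.4116 0.5477 0.0524 0.3339] 0.0001
```

The tool tilts the right way with q4 negative, and the fitted arm model agrees to 0.1 mm. I check the joint limits along the whole plan with it.

```bash
cat >> fit.py <<'E'
LO=np.array([-2.98,-.91,.09,-1.24,.2,-2.68]);HI=np.array([2.98,2.08,2.57,4.39,2.65,2.68])
def ik(p,R,q0,K):
    k,s4,s6=K
    def f(q):
        P,Q=fk(q,k,s4,s6); return np.r_[(P-p)*10,(Q.inv()*Ro.from_matrix(R)).as_rotvec()]
    r=least_squares(f,np.clip(q0,LO+1e-3,HI-1e-3),bounds=(LO,HI)); return r.x,np.abs(r.fun).max()
def path(q,poses,K,n=6,v=1):
    """interpolate grasp-centred poses (tool p,R), report"""
    P0,R0=fk(q,*K); R0=R0.as_matrix()
    for (p1,R1) in poses:
        w=Ro.from_matrix(R0.T@R1).as_rotvec(); e=0
        for i in range(1,n+1):
            q,ee=ik(P0+(p1-P0)*i/n,R0@Ro.from_rotvec(w*i/n).as_matrix(),q,K); e=max(e,ee)
        if v: print(p1.round(3),q.round(2),"err",round(e,4))
        P0,R0=p1,R1
    return q
def pour(c,az,el,ahead=.022):
    R=Rt(az,el); return np.array(c)+ahead*R[:,0],R
E
cat > chk.py <<'E'
from fit import *
r,s4,s6=fit();K=(r.x,s4,s6)
q0=np.array(env.get_obs()["joints"])
for el in(25,30):
  for k in"lhn":
    print(k,el)
    q=path(q0,[grasp(k,el,back=.1,up=.03),grasp(k,el),grasp(k,el,up=.1)],K)
for c,az in(((.53,.24,.16),-75),((.53,.24,.16),-90),((.56,.23,.16),-60)):
    print("pour",c,az); path(q,[pour(c,az,e) for e in(25,60,90,120,145,165)],K)
E
python3 chk.py
```

```text
l 25
[ 0.475 -0.116  0.105] [ 0.23  0.38  2.05 -1.19  1.32  0.83] err 0.0
[ 0.485 -0.206  0.033] [ 0.02  0.52  1.99 -1.24  1.18  0.82] err 0.0977
[ 0.485 -0.206  0.133] [ 0.02  0.27  2.07 -1.24  1.21  0.68] err 0.0875
h 25
[ 0.59  -0.191  0.105] [ 0.04  0.49  1.83 -1.24  1.19  0.64] err 0.0553
[ 0.606 -0.28   0.033] [-0.13  0.64  1.72 -1.24  1.07  0.59] err 0.1376
[ 0.606 -0.28   0.133] [-0.13  0.44  1.8  -1.24  1.09  0.49] err 0.133
n 25
[ 0.485 -0.282  0.105] [-0.12  0.51  1.85 -1.17  1.35  0.77] err 0.0
[ 0.463 -0.37   0.033] [-0.3   0.64  1.81 -1.24  1.21  0.79] err 0.0589
[ 0.463 -0.37   0.133] [-0.29  0.42  1.88 -1.24  1.25  0.67] err 0.0516
l 30
[ 0.475 -0.119  0.111] [ 0.2   0.3   2.07 -1.13  1.26  0.75] err 0.0
[ 0.485 -0.205  0.031] [-0.    0.46  2.03 -1.24  1.1   0.8 ] err 0.055
[ 0.485 -0.205  0.131] [ 0.01  0.22  2.1  -1.23  1.15  0.66] err 0.0444
h 30
[ 0.591 -0.194  0.111] [ 0.02  0.43  1.87 -1.24  1.13  0.61] err 0.0059
[ 0.606 -0.279  0.031] [-0.14  0.6   1.76 -1.24  1.01  0.58] err 0.0899
[ 0.606 -0.279  0.131] [-0.14  0.41  1.83 -1.24  1.03  0.47] err 0.0832
n 30
[
[... 776 characters left out ...]
.63] err 0.0
[0.53  0.24  0.138] [ 0.29  0.2   1.73 -0.    1.21  0.29] err 0.0
[0.53  0.251 0.141] [ 0.01  0.15  1.87  0.57  1.18 -0.23] err 0.0
[0.53  0.258 0.147] [-0.18  0.28  1.92  0.97  1.34 -0.62] err 0.0
[0.53  0.261 0.154] [-0.26  0.48  1.91  1.2   1.55 -0.85] err 0.0
pour (0.56, 0.23, 0.16) -60
[0.57  0.213 0.151] [ 0.72  0.56  1.65 -1.1   1.46  0.66] err 0.0
[0.566 0.22  0.141] [ 0.52  0.3   1.69 -0.57  1.2   0.22] err 0.0
[0.56  0.23  0.138] [ 0.26  0.26  1.67  0.    1.22 -0.26] err 0.0
[0.555 0.24  0.141] [ 0.03  0.39  1.58  0.46  1.45 -0.62] err 0.0
[0.551 0.246 0.147] [-0.1   0.6   1.49  0.73  1.71 -0.77] err 0.0
[0.549 0.248 0.154] [-0.15  0.79  1.4   0.93  1.92 -0.83] err 0.0
```

```bash
cat > chk2.py <<'E'
from fit import *
r,s4,s6=fit();K=(r.x,s4,s6)
q0=np.array(env.get_obs()["joints"])
for k,els in(("l",(36,40)),("n",(34,38)),("h",(40,45))):
  for el in els:
    print(k,el)
    q=path(q0,[(np.array([.47,-.1,.28]),Rt(-83.6,el)),grasp(k,el,back=.1,up=.04,zg=.044),grasp(k,el,zg=.044),grasp(k,el,up=.12,zg=.044)],K)
    path(q,[pour((.50,.1,.22),-78,el),pour((.53,.24,.19),-78,el)]+[pour((.53,.24,.19),-78,e) for e in(70,100,130,155,el+140)],K,v=el in(40,45))
E
python3 chk2.py
```

```text
l 36
[ 0.47 -0.1   0.28] [ 0.2  -0.07  2.01 -0.95  1.42  0.35] err 0.0
[ 0.476 -0.124  0.13 ] [ 0.15  0.18  2.08 -1.04  1.21  0.6 ] err 0.0
[ 0.485 -0.204  0.031] [-0.03  0.39  2.09 -1.24  1.01  0.76] err 0.0029
[ 0.485 -0.204  0.151] [-0.03  0.12  2.1  -1.11  1.11  0.49] err 0.0
l 40
[ 0.47 -0.1   0.28] [ 0.17 -0.1   2.   -0.89  1.4   0.29] err 0.0
[ 0.476 -0.127  0.134] [ 0.11  0.13  2.09 -0.98  1.17  0.52] err 0.0
[ 0.484 -0.203  0.03 ] [-0.06  0.35  2.1  -1.18  0.96  0.68] err 0.0
[ 0.484 -0.203  0.15 ] [-0.06  0.08  2.1  -1.03  1.07  0.41] err 0.0
[0.504 0.084 0.206] [ 0.5   0.22  1.82 -0.83  1.48  0.53] err 0.0
[0.534 0.224 0.176] [ 0.66  0.5   1.51 -0.76  1.6   0.62] err 0.0
[0.532 0.233 0.169] [ 0.47  0.26  1.64 -0.35  1.35  0.35] err 0.0
[0.529 0.244 0.168] [ 0.2   0.15  1.73  0.18  1.26 -0.07] err 0.0
[0.527 0.254 0.173] [-0.06  0.23  1.78  0.68  1.4  -0.49] err 0.0
[0.526 0.26  0.181] [-0.2   0.43  1.77  0.99  1.61 -0.73] err 0.0
[0.525 0.262 0.19 ] [-0.24  0.69  1.71  1.23  1.87 -0.88] err 0.0
n 34
[ 0.47 -0.1   0.28] [ 0.21 -0.05  2.01 -0.98  1.44  0.38] err 0.0
[ 0.483 
[... 1256 characters left out ...]
1.99 -0.8   1.38  0.21] err 0.0
[ 0.593 -0.206  0.139] [-0.09  0.27  1.85 -0.93  1.01  0.26] err 0.0
[ 0.605 -0.276  0.028] [-0.22  0.49  1.82 -1.09  0.83  0.39] err 0.0
[ 0.605 -0.276  0.148] [-0.22  0.28  1.82 -0.94  0.94  0.16] err 0.0
[0.503 0.085 0.204] [ 0.46  0.17  1.83 -0.76  1.44  0.48] err 0.0
[0.533 0.225 0.174] [ 0.64  0.46  1.53 -0.7   1.55  0.59] err 0.0
[0.532 0.233 0.169] [ 0.47  0.26  1.64 -0.35  1.35  0.35] err 0.0
[0.529 0.244 0.168] [ 0.2   0.15  1.73  0.18  1.26 -0.07] err 0.0
[0.527 0.254 0.173] [-0.06  0.23  1.78  0.68  1.4  -0.49] err 0.0
[0.526 0.26  0.181] [-0.2   0.43  1.77  0.99  1.61 -0.73] err 0.0
[0.525 0.261 0.192] [-0.24  0.74  1.7   1.28  1.92 -0.9 ] err 0.0
```

```bash
python3 - <<'E'
from h import *
chain(grasp("l",40,back=.08,zg=.044),grasp("l",40,zg=.044))
E
```

```text
4 x [0.0341, 0.0014, -0.0362, 0.0028, 0.0657, 0.0008] ->  [ 0.4775 -0.142   0.0812] err 0.0002
2 x [0.0401, 0.0, 0.0001, 0.0, 0.0, -0.0] ->  [ 0.4844 -0.2032  0.0298] err 0.0001
```

move_arm --pt "0.0341 0.0014 -0.0362 0.0028 0.0657 0.0008" --pt "0.0341 0.0014 -0.0362 0.0028 0.0657 0.0008" --pt "0.0341 0.0014 -0.0362 0.0028 0.0657 0.0008" --pt "0.0341 0.0014 -0.0362 0.0028 0.0657 0.0008" --pt "0 0 0 0 0 0"

```text
time_s: 4.35
tool_pos: [0.4808, -0.1452, 0.0865]
ee_rot: [0.014, 0.699, -1.458]
wrist_force: [0.2, 0.1, 0.8]
finger_gap: 0.0683
```

```bash
python3 - <<'E'
from h import *
log()
chain(grasp("l",40,zg=.044))
E
```

```text
t 4.35 p [ 0.4808 -0.1452  0.0865] q [ 0.066  0.226  2.092 -1.041  1.089  0.611] F [0.22 0.14 0.82] gap 0.0683
2 x [0.0404, -0.0014, -0.003, -0.0066, -0.0006, -0.0003] ->  [ 0.4845 -0.2031  0.0299] err 0.0001
```

move_arm --pt "0 -0.0014 -0.003 -0.0066 0 0" --pt "0.03 0 0 0 0 0" --pt "0.0106 0 0 0 0 0" --pt "0 0 0 0 0 0"

```text
time_s: 4.85
tool_pos: [0.4836, -0.1732, 0.0587]
ee_rot: [0.009, 0.698, -1.455]
wrist_force: [0.4, -0.0, 0.2]
finger_gap: 0.068
```

```bash
python3 - <<'E'
from h import *
log(); p,R=grasp("l",40,zg=.044); o,p0,R0=cur(); print((R0.T@(p-p0)).round(4),(Ro.from_matrix(R0.T@R)).as_rotvec().round(3))
w=env.get_image("wrist");s=env.get_image("side")
cv2.imwrite("pics/g1.png",cv2.resize(np.hstack([w["pixels"],s["pixels"]]),(800,300),interpolation=cv2.INTER_AREA)[:,:,::-1])
E
```

```text
t 4.85 p [ 0.4836 -0.1732  0.0587] q [ 0.005  0.283  2.098 -1.107  1.019  0.646] F [ 0.43 -0.01  0.25] gap 0.068
[ 0.0414 -0.0026 -0.0029] [-0.006  0.    -0.003]
```

View pics/g1.png

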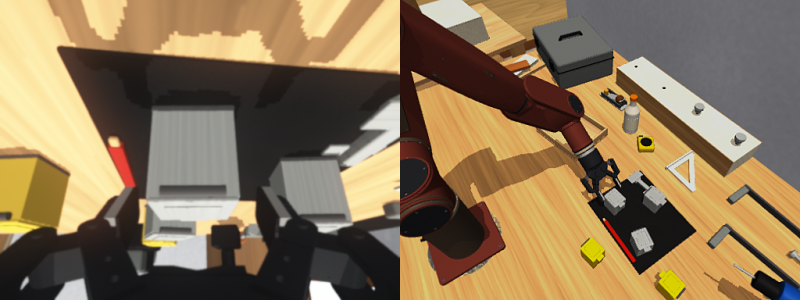

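The tin sits centred between the open jaws. I sent only half the approach, because the plan was two rows of 40 mm. I advance the remaining 41 mm and grip.

move_arm --pt "0.014 -0.0026 -0.0029 -0.006 0 0" --pt "0.0274 0 0 0 0 0" --pt "0 0 0 0 0 0"

```text
time_s: 5.32
tool_pos: [0.4826, -0.204, 0.0275]
ee_rot: [-0.002, 0.699, -1.459]
wrist_force: [-1.1, 0.2, -0.5]
finger_gap: 0.0682
```

```bash
python3 - <<'E'
from h import *
log(); p,R=grasp("l",40,zg=.044); o,p0,R0=cur(); print((R0.T@(p-p0)).round(4),(Ro.from_matrix(R0.T@R)).as_rotvec().round(3))
E
```

```text
t 5.33 p [ 0.4826 -0.204   0.0275] q [-0.063  0.35   2.1   -1.183  0.951  0.689] F [-1.13  0.19 -0.48] gap 0.0682
[-0.002   0.002   0.0015] [ 0.002 -0.001 -0.   ]
```

move_arm --pt "-0.002 0.002 0.0015 0 0 0" --pt "0 0 0 0 0 0" --pt "0 0 0 0 0 0" --pt "0 0 0 0 0 0" --fingers 0

```text
time_s: 5.82
tool_pos: [0.4861, -0.2021, 0.0314]
ee_rot: [0.002, 0.699, -1.455]
wrist_force: [-0.1, -0.7, -2.1]
finger_gap: 0.0513
```

move_arm --pt "-0.007 0 0.0085 0 0 0" --pt "-0.0214 0 0.0255 0 0 0" --pt "-0.0214 0 0.0255 0 0 0" --pt "-0.0145 0 0.017 0 0 0" --pt "0 0 0 0 0 0"

```text
time_s: 6.45
tool_pos: [0.4873, -0.2024, 0.1339]
ee_rot: [0.008, 0.697, -1.451]
wrist_force: [0.6, -0.1, -1.6]
finger_gap: 0.0513
```

move_arm --pt "0 0 0 0 0 0" --pt "0 0 0 0 0 0" --pt "0 0 0 0 0 0"

```text
time_s: 6.82
tool_pos: [0.4852, -0.2023, 0.1302]
ee_rot: [-0.001, 0.699, -1.457]
wrist_force: [0.6, -0.1, -2.0]
finger_gap: 0.0512
```

```bash
python3 - <<'E'
from h import *
log(); o=env.get_obs(); print(o["wrist_force"],o["wrist_torque"])
E
```

```text
t 6.83 p [ 0.4852 -0.2023  0.1302] q [-0.059  0.12   2.104 -1.052  1.052  0.449] F [ 0.55 -0.11 -1.98] gap 0.0512
[ 0.55488793 -0.11327483 -1.98442517] [0.57816443 0.11690356 0.01003424]
```

Three readings near −2 N mean about 0.2 kg, so this tin is light: it holds the glide. I set it back where it stood, release, and go to tin "n".

move_arm --pt "0.0225 0 -0.0268 0 0 0" --pt "0.0225 0 -0.0268 0 0 0" --pt "0.0145 0 -0.0172 0 0 0" --pt "0.0035 0 -0.004 0 0 0" --pt "0 0 0 0 0 0"

```text
time_s: 7.45
tool_pos: [0.486, -0.2025, 0.0334]
ee_rot: [0.001, 0.698, -1.456]
wrist_force: [0.1, -1.0, -1.6]
finger_gap: 0.0514
```

move_arm --pt "0 0 0 0 0 0" --pt "0 0 0 0 0 0"

```text
time_s: 7.7
tool_pos: [0.4868, -0.2025, 0.0346]
ee_rot: [0.005, 0.698, -1.453]
wrist_force: [1.0, 0.4, -1.6]
finger_gap: 0.0514
```

```bash
python3 - <<'E'
from h import *
log()
E
```

```text
t 7.7 p [ 0.4868 -0.2025  0.0346] q [-0.059  0.338  2.095 -1.175  0.957  0.676] F [ 1.05  0.39 -1.59] gap 0.0514
```

move_arm --pt "0.0013 0 -0.0015 0 0 0" --pt "0 0 0 0 0 0"

```text
time_s: 7.95
tool_pos: [0.486, -0.2025, 0.0316]
ee_rot: [0.002, 0.698, -1.455]
wrist_force: [-0.7, 0.2, -0.9]
finger_gap: 0.0518
```

move_arm --pt "0.0007 0 -0.0008 0 0 0" --pt "0 0 0 0 0 0"

```text
time_s: 8.2
tool_pos: [0.4862, -0.2026, 0.0311]
ee_rot: [0.002, 0.697, -1.455]
wrist_force: [-3.0, 2.1, 4.8]
finger_gap: 0.0513
```

```bash
python3 - <<'E'
from h import *
for i in range(4): env.get_image("side"); log()
E
```

```text
t 8.25 p [ 0.4862 -0.2027  0.0311] q [-0.059  0.347  2.094 -1.179  0.956  0.683] F [-2.87  2.9   5.51] gap 0.0511
t 8.3 p [ 0.4862 -0.2027  0.0311] q [-0.059  0.347  2.094 -1.179  0.956  0.683] F [-2.02  3.54  5.19] gap 0.0512
t 8.35 p [ 0.4862 -0.2027  0.0311] q [-0.059  0.347  2.094 -1.179  0.956  0.683] F [-3.06  2.59  5.15] gap 0.0517
t 8.4 p [ 0.4862 -0.2027  0.0311] q [-0.059  0.347  2.094 -1.179  0.956  0.683] F [-2.74  3.64  5.81] gap 0.0515
```

move_arm --pt "0 0 0 0 0 0" --pt "0 0 0 0 0 0" --pt "0 0 0 0 0 0" --fingers 0.8

```text
time_s: 8.78
tool_pos: [0.486, -0.2026, 0.0304]
ee_rot: [0.002, 0.698, -1.455]
wrist_force: [-0.8, -0.1, 0.3]
finger_gap: 0.0684
```

move_arm --pt "-0.025 0 0 0 0 0" --pt "-0.04 0 0 0 0 0" --pt "-0.04 0 0.015 0 0 0" --pt "-0.02 0 0.035 0 0 0" --pt "0 0 0 0 0 0"

```text
time_s: 9.4
tool_pos: [0.4809, -0.1392, 0.1526]
ee_rot: [0.011, 0.697, -1.449]
wrist_force: [-0.6, 0.5, 0.3]
finger_gap: 0.0683
```

```bash
python3 - <<'E'
from h import *
log()
chain(grasp("n",40,back=.08,zg=.044,up=.02),grasp("n",40,back=.04,zg=.044),grasp("n",40,zg=.044))
w=env.get_image("top"); cv2.imwrite("pics/t2.png",cv2.resize(w["pixels"][155:250,275:385],None,fx=5,fy=5,interpolation=cv2.INTER_CUBIC)[:,:,::-1])
E
```

```text
t 9.4 p [ 0.4809 -0.1392  0.1526] q [ 0.08   0.088  2.086 -0.983  1.169  0.476] F [-0.59  0.46  0.32] gap 0.0683
4 x [0.0406, 0.0001, 0.0173, 0.0556, -0.0002, -0.0695] ->  [ 0.4785 -0.3072  0.1013] err 0.0002
1 x [0.0529, 0.0001, -0.0152, -0.0, -0.0, 0.0] ->  [ 0.4712 -0.3371  0.0556] err 0.0001
1 x [0.04, 0.0, -0.0, -0.0, -0.0, 0.0] ->  [ 0.4639 -0.3669  0.0299] err 0.0001
```

move_arm --pt "0.0406 0 0.0173 0.0556 0 -0.0695" --pt "0.0406 0 0.0173 0.0556 0 -0.0695" --pt "0.0406 0 0.0173 0.0556 0 -0.0695" --pt "0.0406 0 0.0173 0.0556 0 -0.0695" --pt "0 0 0 0 0 0"

```text
time_s: 10.07
tool_pos: [0.473, -0.3095, 0.0948]
ee_rot: [-0.015, 0.698, -1.827]
wrist_force: [0.3, 0.3, -0.5]
finger_gap: 0.0682
```

move_arm --pt "0 0 0 0 0 0"

```text
time_s: 10.2
tool_pos: [0.4741, -0.307, 0.0961]
ee_rot: [-0.013, 0.698, -1.821]
wrist_force: [0.0, 0.4, 0.7]
finger_gap: 0.0683
```

```bash
python3 - <<'E'
from h import *
log()
chain(grasp("n",40,back=.05,zg=.044),grasp("n",40,zg=.044))
E
```

```text
t 10.2 p [ 0.4741 -0.307   0.0961] q [-0.256  0.355  1.899 -0.997  1.15   0.542] F [0.03 0.4  0.66] gap 0.0683
1 x [0.0389, 0.0048, -0.0119, 0.0067, 0.0003, 0.007] ->  [ 0.4731 -0.3296  0.062 ] err 0.0
1 x [0.05, -0.0, 0.0, -0.0, -0.0, -0.0] ->  [ 0.464  -0.3668  0.0298] err 0.0001
```

move_arm --pt "0.0195 0.0024 -0.006 0.0034 0 0.0035" --pt "0.0194 0.0024 -0.0059 0.0034 0 0.0035" --pt "0.025 0 0 0 0 0" --pt "0.025 0 0 0 0 0" --pt "0 0 0 0 0 0"

```text
time_s: 10.82
tool_pos: [0.4631, -0.3685, 0.0294]
ee_rot: [-0.001, 0.698, -1.814]
wrist_force: [-0.0, -0.3, -0.1]
finger_gap: 0.068
```

```bash
python3 - <<'E'
from h import *
env.get_image("side");env.get_image("side");log(); p,R=grasp("n",40,zg=.044); o,p0,R0=cur(); print((R0.T@(p-p0)).round(4),(Ro.from_matrix(R0.T@R)).as_rotvec().round(3))
E
```

```text
t 10.93 p [ 0.4648 -0.3678  0.0311] q [-0.369  0.481  1.892 -1.113  1.011  0.625] F [-0.46  0.33  0.18] gap 0.0683
[ 0.0002 -0.0011 -0.0014] [-0.002  0.001 -0.001]
```

Well aligned. I grip, lift 0.12 m and weigh.

move_arm --pt "0 0 0 0 0 0" --pt "0 0 0 0 0 0" --pt "0 0 0 0 0 0" --pt "0 0 0 0 0 0" --fingers 0

```text
time_s: 11.42
tool_pos: [0.4658, -0.3672, 0.0322]
ee_rot: [0.004, 0.697, -1.808]
wrist_force: [-1.7, 2.8, 6.3]
finger_gap: 0.0515
```

move_arm --pt "-0.007 0 0.0085 0 0 0" --pt "-0.0214 0 0.0255 0 0 0" --pt "-0.0214 0 0.0255 0 0 0" --pt "-0.0214 0 0.0255 0 0 0" --pt "-0.0064 0 0.0077 0 0 0"

```text
time_s: 12.05
tool_pos: [0.4663, -0.3674, 0.1545]
ee_rot: [0.009, 0.698, -1.805]
wrist_force: [-0.4, -0.1, -5.4]
finger_gap: 0.0512
```

move_arm --pt "0 0 0 0 0 0" --pt "0 0 0 0 0 0" --pt "0 0 0 0 0 0"

```text
time_s: 12.42
tool_pos: [0.4642, -0.3669, 0.1505]
ee_rot: [0.0, 0.698, -1.811]
wrist_force: [-0.1, -0.6, -4.6]
finger_gap: 0.0514
```

```bash
cat >chk3.py <<'E'
from fit import *
for i in range(4):
    env.get_image("side"); o=env.get_obs(); print(np.round(o["wrist_force"],2),np.round(o["wrist_torque"],3))
log()
r,s4,s6=fit();K=(r.x,s4,s6); print(np.abs(r.fun).max())
q=np.array(env.get_obs()["joints"]); c=(.53,.245,.19)
tg=[pour((.49,-.05,.22),-90,40),pour((.52,.13,.22),-80,40)]+[pour(c,-78,40)]+[pour(c,-78,e) for e in(75,110,145,180)]
path(q,tg,K); chain(*tg)
E
python3 chk3.py
```

```text
[-0.36 -0.44 -4.91] [ 0.861 -0.232 -0.002]
[ 0.67  0.43 -4.23] [ 0.822 -0.236 -0.008]
[ 0.33 -0.13 -4.56] [ 0.806 -0.17   0.038]
[-0.22  1.12 -4.23] [ 0.822 -0.214 -0.027]
t 12.62 p [ 0.4648 -0.3671  0.1517] q [-0.368  0.253  1.897 -1.004  1.122  0.401] F [-0.22  1.12 -4.23] gap 0.0515
0.00014769976579771782
[ 0.49  -0.067  0.206] [ 0.22  0.14  1.91 -0.86  1.42  0.5 ] err 0.0
[0.523 0.113 0.206] [ 0.52  0.31  1.71 -0.81  1.53  0.56] err 0.0
[0.534 0.229 0.176] [ 0.67  0.51  1.5  -0.76  1.6   0.62] err 0.0
[0.531 0.239 0.169] [ 0.43  0.24  1.65 -0.26  1.32  0.3 ] err 0.0
[0.528 0.252 0.169] [ 0.11  0.16  1.75  0.36  1.28 -0.21] err 0.0
[0.526 0.263 0.177] [-0.14  0.34  1.78  0.88  1.51 -0.64] err 0.0
[0.525 0.267 0.19 ] [-0.23  0.69  1.71  1.24  1.86 -0.88] err 0.0
6 x [-0.0443, -0.0028, -0.0254, -0.026, 0.0001, 0.0305] ->  [ 0.4903 -0.0669  0.2057] err 0.0003
4 x [-0.0341, 0.0111, -0.0286, -0.028, 0.0, 0.0335] ->  [0.5229 0.1135 0.2057] err 0.0002
3 x [-0.022, 0.0106, -0.0314, -0.0075, 0.0, 0.0089] ->  [0.5336 0.2285 0.176 ] err 0.0002
4 x [-0.0002, -0.0, -0.0034, -0.0, 0.1527, -0.0] ->  [0.5313 0.2395 0.1685] err 0.0002
4 x [-0.0003, -0.0, -0.0033, -0.0, 0.1528, -0.0] ->  [0.5286 0.2522 0.1693] err 0.0002
4 x [-0.0002, -0.0, -0.0034, 0.0, 0.1527, -0.0] ->  [0.5264 0.2628 0.1773] err 0.0002
4 x [-0.0003, -0.0, -0.0034, 0.0, 0.1527, -0.0] ->  [0.5255 0.2666 0.1902] err 0.0002
```

This tin weighs about 4.5 N, so it is heavy. I carry it to the tray and then check before tipping.

move_arm --pt "-0.0443 -0.0028 -0.0254 -0.026 0 0.0305" --pt "-0.0443 -0.0028 -0.0254 -0.026 0 0.0305" --pt "-0.0443 -0.0028 -0.0254 -0.026 0 0.0305" --pt "-0.0443 -0.0028 -0.0254 -0.026 0 0.0305" --pt "-0.0443 -0.0028 -0.0254 -0.026 0 0.0305"

```text
time_s: 13.25
tool_pos: [0.4915, -0.1156, 0.1976]
ee_rot: [0.002, 0.697, -1.608]
wrist_force: [1.1, 0.7, -3.8]
finger_gap: 0.051
```

move_arm --pt "-0.0443 -0.0028 -0.0254 -0.026 0 0.0305" --pt "-0.0341 0.0111 -0.0286 -0.028 0 0.0335" --pt "-0.0341 0.0111 -0.0286 -0.028 0 0.0335" --pt "-0.0341 0.0111 -0.0286 -0.028 0 0.0335" --pt "-0.0341 0.0111 -0.0286 -0.028 0 0.0335"

```text
time_s: 13.88
tool_pos: [0.5235, 0.1151, 0.206]
ee_rot: [0.002, 0.697, -1.393]
wrist_force: [-0.1, -0.8, -4.4]
finger_gap: 0.0512
```

move_arm --pt "-0.022 0.0106 -0.0314 -0.0075 0 0.0089" --pt "-0.022 0.0106 -0.0314 -0.0075 0 0.0089" --pt "-0.022 0.0106 -0.0314 -0.0075 0 0.0089" --pt "0 0 0 0 0 0" --pt "0 0 0 0 0 0"

```text
time_s: 14.5
tool_pos: [0.5338, 0.2283, 0.1759]
ee_rot: [0.0, 0.696, -1.361]
wrist_force: [-0.7, -0.6, -4.3]
finger_gap: 0.0512
```

```bash
cat >chk4.py <<'E'
from fit import *
import sys
log(); r,s4,s6=fit();K=(r.x,s4,s6)
c=eval(sys.argv[1]); tg=[pour(c,-78,e) for e in(75,110,145,175)]
path(np.array(env.get_obs()["joints"]),tg,K); chain(*tg)
E
python3 chk4.py "(.53,.245,.19)"
```

```text
t 14.5 p [0.5338 0.2283 0.1759] q [ 0.668  0.509  1.502 -0.76   1.605  0.623] F [-0.68 -0.55 -4.26] gap 0.0512
[0.531 0.239 0.169] [ 0.43  0.24  1.65 -0.26  1.32  0.3 ] err 0.0
[0.528 0.252 0.169] [ 0.11  0.16  1.75  0.36  1.28 -0.21] err 0.0
[0.526 0.263 0.177] [-0.14  0.34  1.78  0.88  1.51 -0.64] err 0.0
[0.525 0.266 0.188] [-0.23  0.63  1.73  1.19  1.81 -0.86] err 0.0
4 x [-0.0003, -0.0001, -0.0034, 0.0, 0.1532, -0.0001] ->  [0.5311 0.2394 0.1688] err 0.0002
4 x [-0.0002, 0.0, -0.0034, 0.0, 0.1527, 0.0] ->  [0.5283 0.2525 0.1692] err 0.0003
4 x [-0.0003, 0.0, -0.0033, 0.0, 0.1527, 0.0] ->  [0.5261 0.2625 0.1773] err 0.0002
4 x [-0.0002, 0.0, -0.0029, -0.0, 0.1309, 0.0] ->  [0.5253 0.2663 0.1881] err 0.0002
```

move_arm --pt "-0.0003 0 -0.0034 0 0.153 0" --pt "-0.0003 0 -0.0034 0 0.153 0" --pt "-0.0003 0 -0.0034 0 0.153 0" --pt "-0.0003 0 -0.0034 0 0.153 0" --pt "-0.0003 0 -0.0034 0 0.153 0"

```text
time_s: 15.12
tool_pos: [0.5309, 0.2415, 0.1698]
ee_rot: [0.022, 1.465, -1.34]
wrist_force: [-0.9, 0.2, -4.6]
finger_gap: 0.0509
```

move_arm --pt "-0.0003 0 -0.0034 0 0.153 0" --pt "-0.0003 0 -0.0034 0 0.153 0" --pt "-0.0003 0 -0.0034 0 0.153 0" --pt "-0.0003 0 -0.0034 0 0.153 0" --pt "-0.0003 0 -0.0034 0 0.153 0"

```text
time_s: 15.75
tool_pos: [0.5275, 0.2566, 0.174]
ee_rot: [3.137, 0.913, 1.776]
wrist_force: [-0.2, 0.2, -4.7]
finger_gap: 0.0514
```

move_arm --pt "-0.0003 0 -0.0034 0 0.153 0" --pt "-0.0003 0 -0.0034 0 0.153 0" --pt "-0.0003 0 -0.003 0 0.131 0" --pt "-0.0003 0 -0.003 0 0.131 0" --pt "-0.0003 0 -0.003 0 0.131 0"

```text
time_s: 16.38
tool_pos: [0.5259, 0.2646, 0.1868]
ee_rot: [3.14, 0.215, 1.779]
wrist_force: [0.2, -0.1, -2.1]
finger_gap: 0.0513
```

move_arm --pt "-0.0003 0 -0.003 0 0.131 0" --pt "0 0 0 0 0 0" --pt "0 0 0 0 0 0" --pt "0 0 0 0 0 0"

```text
time_s: 16.88
tool_pos: [0.5262, 0.2665, 0.1908]
ee_rot: [3.138, 0.088, 1.78]
wrist_force: [0.3, -0.2, -1.8]
finger_gap: 0.0514
```

```bash
python3 - <<'E'
from h import *
log(); print(Rt(-78,175).round(2).tolist(), cur()[2].round(2).tolist())
s=env.get_image("side")["pixels"];t=env.get_image("top")["pixels"]
a=cv2.resize(s[110:270,140:340],(500,400),interpolation=cv2.INTER_CUBIC); b=cv2.resize(t[140:260,165:255],(300,400),interpolation=cv2.INTER_CUBIC)
cv2.imwrite("pics/p1.png",np.hstack([a,b])[:,:,::-1])
E
```

```text
t 16.88 p [0.5262 0.2665 0.1908] q [-0.23   0.629  1.725  1.189  1.812 -0.854] F [ 0.26 -0.16 -1.8 ] gap 0.0514
[[-0.21, 0.98, 0.02], [0.97, 0.21, -0.09], [-0.09, 0.0, -1.0]] [[-0.21, 0.98, 0.02], [0.97, 0.21, -0.09], [-0.09, 0.0, -1.0]]
```

View pics/p1.png

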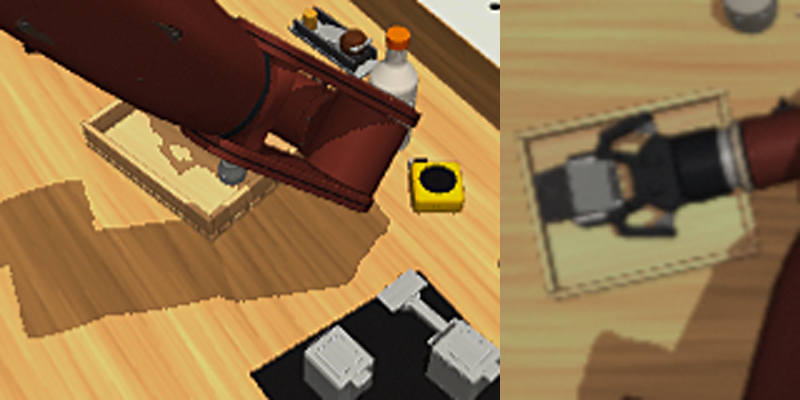

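The side crop shows the foot in the tray at (232,170), and the wrist force fell from −4.5 to −1.8 N. I turn the tin upright and return it to its place.

```bash
cat >back.py <<'E'
from fit import *
import sys
k,c=sys.argv[1],eval(sys.argv[2])
log(); r,s4,s6=fit();K=(r.x,s4,s6)
tg=[pour(c,-78,e) for e in(145,110,75,40)]+[pour((.52,.13,.22),-80,40),pour((.49,-.05,.22),-90,40),grasp(k,40,up=.12,zg=.044)]
path(np.array(env.get_obs()["joints"]),tg,K); chain(*tg)
E
python3 back.py n "(.53,.245,.19)"
```

```text
t 16.98 p [0.526  0.2667 0.1907] q [-0.23   0.63   1.726  1.19   1.812 -0.854] F [-0.5  -0.22 -1.56] gap 0.0515
[0.526 0.263 0.177] [-0.14  0.34  1.78  0.88  1.51 -0.64] err 0.0
[0.528 0.252 0.169] [ 0.11  0.16  1.75  0.36  1.28 -0.21] err 0.0
[0.531 0.239 0.169] [ 0.43  0.24  1.65 -0.26  1.32  0.3 ] err 0.0
[0.534 0.229 0.176] [ 0.67  0.51  1.5  -0.76  1.6   0.62] err 0.0
[0.523 0.113 0.206] [ 0.52  0.31  1.71 -0.81  1.53  0.56] err 0.0
[ 0.49  -0.067  0.206] [ 0.22  0.14  1.91 -0.86  1.42  0.5 ] err 0.0
[ 0.464 -0.367  0.15 ] [-0.37  0.25  1.9  -1.    1.12  0.4 ] err 0.0
4 x [-0.0, -0.0002, 0.0035, 0.0008, -0.131, -0.0001] ->  [0.5261 0.2628 0.1774] err 0.0002
4 x [-0.0003, 0.0, 0.0034, 0.0, -0.1527, -0.0001] ->  [0.5283 0.2523 0.1693] err 0.0002
4 x [-0.0003, 0.0, 0.0033, 0.0, -0.1527, 0.0] ->  [0.5311 0.2395 0.1689] err 0.0002
4 x [-0.0002, 0.0, 0.0033, 0.0, -0.1527, -0.0] ->  [0.5334 0.2286 0.1757] err 0.0002
3 x [0.0219, -0.011, 0.0315, 0.0075, -0.0, -0.0089] ->  [0.5229 0.1132 0.2059] err 0.0002
4 x [0.0336, -0.0131, 0.0282, 0.0281, -0.0, -0.0335] ->  [ 0.4899 -0.0667  0.2059] err 0.0002
6 x [0.0446, 0.0007, 0.0252, 0.0258, -0.0, -0.0307] ->  [ 0.4638 -0.367   0.1497] err 0.0003
```

move_arm --pt "0 0 0.0035 0 -0.131 0" --pt "0 0 0.0035 0 -0.131 0" --pt "0 0 0.0035 0 -0.131 0" --pt "0 0 0.0035 0 -0.131 0" --pt "-0.0003 0 0.0034 0 -0.153 0"

```text
time_s: 17.6
tool_pos: [0.5271, 0.2603, 0.1742]
ee_rot: [3.139, 0.767, 1.778]
wrist_force: [-0.8, 0.7, -2.4]
finger_gap: 0.0512
```

move_arm --pt "-0.0003 0 0.0034 0 -0.153 0" --pt "-0.0003 0 0.0034 0 -0.153 0" --pt "-0.0003 0 0.0034 0 -0.153 0" --pt "-0.0003 0 0.0034 0 -0.153 0" --pt "-0.0003 0 0.0034 0 -0.153 0"

```text
time_s: 18.23
tool_pos: [0.5303, 0.246, 0.1686]
ee_rot: [3.05, 1.531, 1.689]
wrist_force: [-0.7, -0.0, -2.6]
finger_gap: 0.0515
```

move_arm --pt "-0.0003 0 0.0034 0 -0.153 0" --pt "-0.0003 0 0.0034 0 -0.153 0" --pt "-0.0003 0 0.0034 0 -0.153 0" --pt "-0.0003 0 0.0034 0 -0.153 0" --pt "-0.0003 0 0.0034 0 -0.153 0"

```text
time_s: 18.85
tool_pos: [0.5333, 0.2314, 0.1741]
ee_rot: [0.005, 0.847, -1.357]
wrist_force: [0.7, -1.1, -2.4]
finger_gap: 0.0512
```

move_arm --pt "-0.0003 0 0.0034 0 -0.153 0" --pt "0.0219 -0.011 0.0315 0.0075 0 -0.0089" --pt "0.0219 -0.011 0.0315 0.0075 0 -0.0089" --pt "0.0219 -0.011 0.0315 0.0075 0 -0.0089" --pt "0.0336 -0.0131 0.0282 0.0281 0 -0.0335"

```text
time_s: 19.48
tool_pos: [0.5179, 0.0672, 0.2068]
ee_rot: [0.005, 0.699, -1.437]
wrist_force: [0.9, 0.3, -1.5]
finger_gap: 0.0512
```

move_arm --pt "0.0336 -0.0131 0.0282 0.0281 0 -0.0335" --pt "0.0336 -0.0131 0.0282 0.0281 0 -0.0335" --pt "0.0336 -0.0131 0.0282 0.0281 0 -0.0335" --pt "0.0446 0.0007 0.0252 0.0258 0 -0.0307" --pt "0.0446 0.0007 0.0252 0.0258 0 -0.0307"

```text
time_s: 20.1
tool_pos: [0.4897, -0.1687, 0.1875]
ee_rot: [0.005, 0.698, -1.649]
wrist_force: [0.4, -0.2, -1.7]
finger_gap: 0.0515
```

move_arm --pt "0.0446 0.0007 0.0252 0.0258 0 -0.0307" --pt "0.0446 0.0007 0.0252 0.0258 0 -0.0307" --pt "0.0446 0.0007 0.0252 0.0258 0 -0.0307" --pt "0.0446 0.0007 0.0252 0.0258 0 -0.0307" --pt "0 0 0 0 0 0"

```text
time_s: 20.72
tool_pos: [0.4625, -0.3699, 0.1496]
ee_rot: [0.002, 0.698, -1.816]
wrist_force: [0.2, 0.4, -2.4]
finger_gap: 0.0515
```

move_arm --pt "0 0 0 0 0 0" --pt "0 0 0 0 0 0"

```text
time_s: 20.98
tool_pos: [0.4649, -0.3664, 0.15]
ee_rot: [0.003, 0.698, -1.808]
wrist_force: [-0.1, -0.4, -1.6]
finger_gap: 0.0514
```

```bash
python3 - <<'E'
from h import *
log(); chain(grasp("n",40,zg=.052),grasp("n",40,zg=.046))
s=env.get_image("side")
f=(232.8,178); print("foot",onz(s,[f],.03).round(3))
E
```

```text
t 20.98 p [ 0.4649 -0.3664  0.15  ] q [-0.367  0.255  1.898 -1.005  1.12   0.405] F [-0.12 -0.35 -1.56] gap 0.0514
2 x [0.0363, -0.0005, -0.0427, -0.0005, 0.0002, -0.0012] ->  [ 0.4639 -0.3669  0.0379] err 0.0001
1 x [0.0039, 0.0, -0.0047, 0.0001, 0.0001, -0.0001] ->  [ 0.4639 -0.3669  0.0318] err 0.0001
foot [[0.548 0.129 0.03 ]]
```

move_arm --pt "0.0242 0 -0.0285 0 0 0" --pt "0.0242 0 -0.0285 0 0 0" --pt "0.0242 0 -0.0285 0 0 0" --pt "0.0029 0 -0.0034 0 0 0" --pt "0 0 0 0 0 0"

```text
time_s: 21.65
tool_pos: [0.4649, -0.3674, 0.0331]
ee_rot: [0.002, 0.698, -1.809]
wrist_force: [0.6, -0.1, -2.8]
finger_gap: 0.0511
```

move_arm --pt "0 0 0 0 0 0" --pt "0.0009 0 -0.001 0 0 0" --pt "0 0 0 0 0 0"

```text
time_s: 22.02
tool_pos: [0.4647, -0.3684, 0.0322]
ee_rot: [0.003, 0.697, -1.809]
wrist_force: [0.2, 0.3, -0.7]
finger_gap: 0.051
```

```bash
python3 - <<'E'
from h import *
for i in range(3): env.get_image("side"); log()
E
```

```text
t 22.07 p [ 0.4646 -0.3684  0.0321] q [-0.371  0.479  1.894 -1.113  1.011  0.623] F [ 0.75  2.46 -0.47] gap 0.0516
t 22.12 p [ 0.4647 -0.3684  0.0321] q [-0.371  0.479  1.894 -1.113  1.011  0.623] F [0.18 1.33 0.86] gap 0.0512
t 22.18 p [ 0.4646 -0.3684  0.0321] q [-0.371  0.479  1.894 -1.113  1.011  0.623] F [ 0.5   1.57 -0.45] gap 0.0516
```

move_arm --pt "0.0005 0 -0.0006 0 0 0" --pt "0 0 0 0 0 0"

```text
time_s: 22.42
tool_pos: [0.4647, -0.3685, 0.0321]
ee_rot: [0.003, 0.696, -1.81]
wrist_force: [-0.8, 5.6, 6.1]
finger_gap: 0.0513
```

move_arm --pt "0 0 0 0 0 0" --pt "0 0 0 0 0 0" --pt "0 0 0 0 0 0" --fingers 0.8

```text
time_s: 22.8
tool_pos: [0.4641, -0.3684, 0.0307]
ee_rot: [0.002, 0.697, -1.811]
wrist_force: [1.0, -0.9, 0.8]
finger_gap: 0.0681
```

move_arm --pt "-0.025 0 0 0 0 0" --pt "-0.04 0 0 0 0 0" --pt "-0.04 0 0.015 0 0 0" --pt "-0.02 0 0.035 0 0 0" --pt "0 0 0 0 0 0"

```text
time_s: 23.42
tool_pos: [0.4822, -0.3061, 0.1543]
ee_rot: [0.012, 0.697, -1.802]
wrist_force: [-0.2, -0.2, -0.5]
finger_gap: 0.0683
```

```bash
python3 - <<'E'
from fit import *
log(); r,s4,s6=fit();K=(r.x,s4,s6)
tg=[grasp("h",40,back=.09,up=.02,zg=.044)]
path(np.array(env.get_obs()["joints"]),tg,K); chain(*tg)
# recheck h and the returned tin n in the top view
t=env.get_image("top"); cv2.imwrite("pics/t3.png",np.hstack([cv2.resize(t["pixels"][160:240,280:380],(500,400),interpolation=cv2.INTER_CUBIC),cv2.resize(t["pixels"][155:240,160:250],(300,283),interpolation=cv2.INTER_CUBIC) if 0 else cv2.resize(t["pixels"][150:250,165:255],(300,400),interpolation=cv2.INTER_CUBIC)])[:,:,::-1])
E
```

```text
t 23.43 p [ 0.4822 -0.3061  0.1543] q [-0.25   0.26   1.882 -0.964  1.204  0.461] F [-0.25 -0.17 -0.49] gap 0.0683
[ 0.594 -0.209  0.108] [-0.06  0.36  1.87 -1.08  1.01  0.42] err 0.0
3 x [-0.0177, 0.0338, -0.0353, -0.0903, 0.0011, 0.1029] ->  [ 0.5938 -0.209   0.1079] err 0.0002
```

View pics/t3.png

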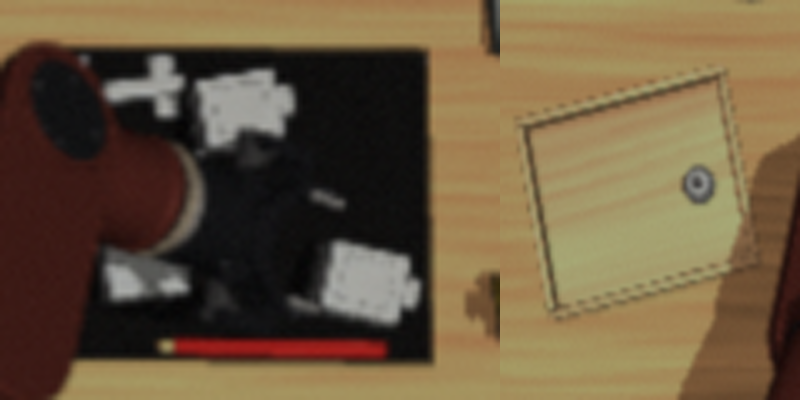

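The top crop shows the first foot standing in the tray at (697,183), and all the tins in place with their lids shut. Next is tin "h".

move_arm --pt "-0.0133 0.0254 -0.0265 -0.0677 0.0008 0.0772" --pt "-0.0133 0.0254 -0.0265 -0.0677 0.0008 0.0772" --pt "-0.0133 0.0254 -0.0265 -0.0677 0.0008 0.0772" --pt "-0.0133 0.0254 -0.0265 -0.0677 0.0008 0.0772" --pt "0 0 0 0 0 0"

```text
time_s: 24.1
tool_pos: [0.5882, -0.2052, 0.0998]
ee_rot: [-0.014, 0.703, -1.407]
wrist_force: [-0.3, -0.4, -0.4]
finger_gap: 0.0683
```

move_arm --pt "0 0 0 0 0 0" --pt "0 0 0 0 0 0"

```text
time_s: 24.35
tool_pos: [0.5888, -0.2081, 0.1026]
ee_rot: [-0.009, 0.702, -1.409]
wrist_force: [0.0, -0.3, 0.0]
finger_gap: 0.0683
```

```bash
python3 - <<'E'
from h import *
log()
chain(grasp("h",40,back=.05,zg=.044),grasp("h",40,zg=.044))
E
```

```text
t 24.35 p [ 0.5888 -0.2081  0.1026] q [-0.064  0.359  1.875 -1.074  1.01   0.425] F [ 0.01 -0.35  0.01] gap 0.0683
1 x [0.0509, 0.005, -0.01, 0.0033, -0.0034, 0.0069] ->  [ 0.5989 -0.2393  0.062 ] err 0.0001
1 x [0.05, -0.0, -0.0, -0.0, -0.0, 0.0] ->  [ 0.6054 -0.277   0.0299] err 0.0001
```

move_arm --pt "0.0255 0.0025 -0.005 0.0017 -0.0017 0.0035" --pt "0.0254 0.0025 -0.005 0.0016 -0.0017 0.0034" --pt "0.025 0 0 0 0 0" --pt "0.025 0 0 0 0 0" --pt "0 0 0 0 0 0"

```text
time_s: 24.98
tool_pos: [0.6045, -0.2782, 0.0284]
ee_rot: [-0.003, 0.699, -1.403]
wrist_force: [-0.0, -0.1, 0.0]
finger_gap: 0.0684
```

```bash
python3 - <<'E'
from h import *
env.get_image("side");env.get_image("side");log(); p,R=grasp("h",40,zg=.044); o,p0,R0=cur(); print((R0.T@(p-p0)).round(4),(Ro.from_matrix(R0.T@R)).as_rotvec().round(3))
E
```

```text
t 25.07 p [ 0.6057 -0.2768  0.0299] q [-0.184  0.523  1.83  -1.213  0.873  0.52 ] F [-0.49 -0.69 -0.76] gap 0.0681
[ 0.0001 -0.0004  0.0001] [ 0. -0. -0.]
```

move_arm --pt "0 0 0 0 0 0" --pt "0 0 0 0 0 0" --pt "0 0 0 0 0 0" --pt "0 0 0 0 0 0" --fingers 0

```text
time_s: 25.58
tool_pos: [0.6064, -0.276, 0.0308]
ee_rot: [0.001, 0.697, -1.397]
wrist_force: [-3.6, 4.1, 6.1]
finger_gap: 0.0511
```

move_arm --pt "-0.007 0 0.0085 0 0 0" --pt "-0.0214 0 0.0255 0 0 0" --pt "-0.0214 0 0.0255 0 0 0" --pt "-0.0214 0 0.0255 0 0 0" --pt "-0.0064 0 0.0077 0 0 0"

```text
time_s: 26.2
tool_pos: [0.6071, -0.2763, 0.1531]
ee_rot: [0.005, 0.698, -1.394]
wrist_force: [-0.0, -0.1, -4.2]
finger_gap: 0.0513
```

move_arm --pt "0 0 0 0 0 0" --pt "0 0 0 0 0 0" --pt "0 0 0 0 0 0"

```text
time_s: 26.58
tool_pos: [0.605, -0.2762, 0.1485]
ee_rot: [-0.004, 0.7, -1.4]
wrist_force: [0.4, -1.0, -4.3]
finger_gap: 0.0514
```

```bash
sed -e 's/c=(.53,.245,.19)/c=(.505,.27,.19);A=-88/; s/pour(c,-78/pour(c,A/g; s/(.49,-.05,.22),-90/(.54,-.07,.22),-84/; s/(.52,.13,.22),-80/(.52,.13,.22),-86/' chk3.py > chk5.py; python3 chk5.py
```

```text
[-0.32 -0.58 -4.85] [0.792 0.153 0.002]
[-0.28 -0.8  -3.8 ] [ 0.802  0.148 -0.03 ]
[ 0.55  0.12 -3.83] [0.797 0.201 0.027]
[-0.05  0.59 -3.16] [0.836 0.108 0.022]
t 26.77 p [ 0.6057 -0.2764  0.1498] q [-0.184  0.305  1.834 -1.064  0.963  0.274] F [-0.05  0.59 -3.16] gap 0.0516
0.00014769987658733985
[ 0.542 -0.087  0.206] [ 0.17  0.18  1.87 -0.91  1.32  0.41] err 0.0
[0.521 0.113 0.206] [ 0.51  0.36  1.65 -0.77  1.6   0.6 ] err 0.0
[0.506 0.253 0.176] [ 0.69  0.58  1.4  -0.67  1.74  0.74] err 0.0
[0.505 0.264 0.169] [ 0.48  0.25  1.63 -0.24  1.38  0.51] err 0.0
[0.505 0.278 0.169] [ 0.16  0.08  1.84  0.37  1.2  -0.01] err 0.0
[0.504 0.288 0.177] [-0.12  0.2   1.96  0.97  1.36 -0.57] err 0.0
[0.504 0.292 0.19 ] [-0.23  0.57  1.92  1.36  1.73 -0.94] err 0.0
4 x [-0.0467, -0.0089, -0.0209, 0.0111, -0.0002, -0.0129] ->  [ 0.5417 -0.0869  0.2059] err 0.0002
4 x [-0.0385, -0.0005, -0.0323, 0.0057, 0.0, -0.0066] ->  [0.5213 0.113  0.2059] err 0.0002
3 x [-0.0295, -0.0025, -0.0378, 0.0074, 0.0001, -0.009] ->  [0.5057 0.253  0.1759] err 0.0001
4 x [-0.0003, -0.0, -0.0034, 0.0, 0.1527, 0.0] ->  [0.5053 0.2645 0.1688] err 0.0002
4 x [-0.0002, -0.0, -0.0033, -0.0, 0.1527, 0.0] ->  [0.5048 0.2775 0.1692] err 0.0002
4 x [-0.0003, -0.0, -0.0034, -0.0, 0.1527, 0.0] ->  [0.5044 0.2881 0.1775] err 0.0001
4 x [-0.0003, -0.0, -0.0033, -0.0, 0.1527, -0.0] ->  [0.5043 0.2918 0.19  ] err 0.0002
```

About −4.1 N, so "h" is heavy too, which fits two heavy tins and one light. I carry it to the tray and pour beside the first foot.

move_arm --pt "-0.0467 -0.0089 -0.0209 0.0111 0 -0.0129" --pt "-0.0467 -0.0089 -0.0209 0.0111 0 -0.0129" --pt "-0.0467 -0.0089 -0.0209 0.0111 0 -0.0129" --pt "-0.0467 -0.0089 -0.0209 0.0111 0 -0.0129" --pt "-0.0385 -0.0005 -0.0323 0.0057 0 -0.0066"

```text
time_s: 27.4
tool_pos: [0.5364, -0.0354, 0.2083]
ee_rot: [0.005, 0.699, -1.472]
wrist_force: [0.6, 0.5, -4.0]
finger_gap: 0.0517
```

move_arm --pt "-0.0385 -0.0005 -0.0323 0.0057 0 -0.0066" --pt "-0.0385 -0.0005 -0.0323 0.0057 0 -0.0066" --pt "-0.0385 -0.0005 -0.0323 0.0057 0 -0.0066" --pt "-0.0295 -0.0025 -0.0378 0.0074 0 -0.009" --pt "-0.0295 -0.0025 -0.0378 0.0074 0 -0.009"

```text
time_s: 28.02
tool_pos: [0.5107, 0.2082, 0.1866]
ee_rot: [0.003, 0.699, -1.522]
wrist_force: [0.7, -1.1, -3.6]
finger_gap: 0.051
```

move_arm --pt "-0.0295 -0.0025 -0.0378 0.0074 0 -0.009" --pt "0 0 0 0 0 0" --pt "0 0 0 0 0 0"

```text
time_s: 28.4
tool_pos: [0.5061, 0.2531, 0.1765]
ee_rot: [0.001, 0.698, -1.534]
wrist_force: [1.1, 0.1, -4.5]
finger_gap: 0.0513
```

```bash
sed 's/-78/-88/' chk4.py > chk6.py; python3 chk6.py "(.505,.27,.19)"
```

```text
t 28.4 p [0.5061 0.2531 0.1765] q [ 0.687  0.577  1.401 -0.668  1.743  0.736] F [ 1.08  0.09 -4.52] gap 0.0513
[0.505 0.264 0.169] [ 0.48  0.25  1.63 -0.24  1.38  0.51] err 0.0
[0.505 0.278 0.169] [ 0.16  0.08  1.84  0.37  1.2  -0.01] err 0.0
[0.504 0.288 0.177] [-0.12  0.2   1.96  0.97  1.36 -0.57] err 0.0
[0.504 0.292 0.188] [-0.23  0.51  1.94  1.31  1.67 -0.9 ] err 0.0
4 x [-0.0001, -0.0001, -0.0035, 0.0, 0.1528, -0.0003] ->  [0.5053 0.2643 0.1685] err 0.0002
4 x [-0.0003, -0.0, -0.0033, 0.0001, 0.1527, 0.0] ->  [0.5048 0.2774 0.1693] err 0.0002
4 x [-0.0002, -0.0, -0.0034, -0.0, 0.1527, -0.0] ->  [0.5045 0.2882 0.1773] err 0.0002
4 x [-0.0002, -0.0, -0.0029, -0.0, 0.1309, -0.0] ->  [0.5043 0.292  0.1881] err 0.0002
```

move_arm --pt "-0.0003 0 -0.0034 0 0.153 0" --pt "-0.0003 0 -0.0034 0 0.153 0" --pt "-0.0003 0 -0.0034 0 0.153 0" --pt "-0.0003 0 -0.0034 0 0.153 0" --pt "-0.0003 0 -0.0034 0 0.153 0"

```text
time_s: 29.02
tool_pos: [0.5058, 0.2664, 0.1705]
ee_rot: [0.032, 1.467, -1.505]
wrist_force: [-0.1, 0.5, -4.4]
finger_gap: 0.0509
```

move_arm --pt "-0.0003 0 -0.0034 0 0.153 0" --pt "-0.0003 0 -0.0034 0 0.153 0" --pt "-0.0003 0 -0.0034 0 0.153 0" --pt "-0.0003 0 -0.0034 0 0.153 0" --pt "-0.0003 0 -0.0034 0 0.153 0"

```text
time_s: 29.65
tool_pos: [0.505, 0.2818, 0.1747]
ee_rot: [3.135, 0.911, 1.6]
wrist_force: [-0.8, 0.6, -4.0]
finger_gap: 0.0513
```

move_arm --pt "-0.0003 0 -0.0034 0 0.153 0" --pt "-0.0003 0 -0.0034 0 0.153 0" --pt "-0.0003 0 -0.003 0 0.131 0" --pt "-0.0003 0 -0.003 0 0.131 0" --pt "-0.0003 0 -0.003 0 0.131 0"

```text
time_s: 30.28
tool_pos: [0.5048, 0.29, 0.1876]
ee_rot: [3.138, 0.213, 1.604]
wrist_force: [-0.5, 0.3, -0.5]
finger_gap: 0.0512
```

move_arm --pt "-0.0003 0 -0.003 0 0.131 0" --pt "0 0 0 0 0 0" --pt "0 0 0 0 0 0" --pt "0 0 0 0 0 0"

```text
time_s: 30.78
tool_pos: [0.5051, 0.2919, 0.1915]
ee_rot: [3.137, 0.086, 1.606]
wrist_force: [0.3, 0.3, -1.2]
finger_gap: 0.0512
```

```bash
sed 's/-78/-88/; s/(.52,.13,.22),-80/(.52,.13,.22),-86/; s/(.49,-.05,.22),-90/(.54,-.07,.22),-84/' back.py > back2.py; python3 back2.py h "(.505,.27,.19)"; python3 - <<'E'
from h import *
for i in range(3): env.get_image("side"); print(np.round(env.get_obs()["wrist_force"],2))
E
```

```text
t 30.77 p [0.5051 0.2919 0.1915] q [-0.231  0.503  1.936  1.312  1.675 -0.897] F [ 0.34  0.3  -1.24] gap 0.0512
[0.504 0.288 0.177] [-0.12  0.2   1.96  0.97  1.36 -0.57] err 0.0
[0.505 0.278 0.169] [ 0.16  0.08  1.84  0.37  1.2  -0.01] err 0.0
[0.505 0.264 0.169] [ 0.48  0.25  1.63 -0.24  1.38  0.51] err 0.0
[0.506 0.253 0.176] [ 0.69  0.58  1.4  -0.67  1.74  0.74] err 0.0
[0.521 0.113 0.206] [ 0.51  0.36  1.65 -0.77  1.6   0.6 ] err 0.0
[ 0.542 -0.087  0.206] [ 0.17  0.18  1.87 -0.91  1.32  0.41] err 0.0
[ 0.605 -0.277  0.15 ] [-0.18  0.31  1.83 -1.06  0.96  0.28] err 0.0
4 x [0.0001, -0.0002, 0.0037, 0.0011, -0.1313, -0.0003] ->  [0.5044 0.2882 0.1773] err 0.0002
4 x [-0.0003, -0.0, 0.0034, -0.0, -0.1527, 0.0] ->  [0.5048 0.2774 0.1692] err 0.0001
4 x [-0.0003, -0.0, 0.0033, 0.0, -0.1527, 0.0] ->  [0.5053 0.2644 0.1688] err 0.0001
4 x [-0.0002, -0.0, 0.0034, 0.0, -0.1528, 0.0] ->  [0.5057 0.2529 0.1759] err 0.0002
3 x [0.0294, 0.003, 0.0377, -0.0074, 0.0001, 0.0089] ->  [0.5212 0.1133 0.2058] err 0.0001
4 x [0.0385, 0.001, 0.0323, -0.0056, -0.0, 0.0067] ->  [ 0.5418 -0.0867  0.2058] err 0.0001
4 x [0.0467, 0.0096, 0.0209, -0.0107, -0.0, 0.0127] ->  [ 0.6053 -0.2769  0.1497] err 0.0002
[-0.06  0.2  -1.73]
[-0.53 -0.17 -2.03]
[-0.15 -0.22 -1.91]
```

The tin is empty (about −1.8 N). I turn it upright and return it.

move_arm --pt "0 0 0.0035 0 -0.131 0" --pt "0 0 0.0035 0 -0.131 0" --pt "0 0 0.0035 0 -0.131 0" --pt "0 0 0.0035 0 -0.131 0" --pt "-0.0003 0 0.0034 0 -0.153 0"

```text
time_s: 31.55
tool_pos: [0.5046, 0.2856, 0.1745]
ee_rot: [3.139, 0.765, 1.603]
wrist_force: [-1.2, -0.7, -2.5]
finger_gap: 0.0517
```

move_arm --pt "-0.0003 0 0.0034 0 -0.153 0" --pt "-0.0003 0 0.0034 0 -0.153 0" --pt "-0.0003 0 0.0034 0 -0.153 0" --pt "-0.0003 0 0.0034 0 -0.153 0" --pt "-0.0003 0 0.0034 0 -0.153 0"

```text
time_s: 32.17
tool_pos: [0.5053, 0.2709, 0.1689]
ee_rot: [3.065, 1.529, 1.529]
wrist_force: [-0.7, -0.1, -2.7]
finger_gap: 0.0515
```

move_arm --pt "-0.0003 0 0.0034 0 -0.153 0" --pt "-0.0003 0 0.0034 0 -0.153 0" --pt "-0.0003 0 0.0034 0 -0.153 0" --pt "-0.0003 0 0.0034 0 -0.153 0" --pt "-0.0003 0 0.0034 0 -0.153 0"

```text
time_s: 32.8
tool_pos: [0.5056, 0.256, 0.1742]
ee_rot: [0.004, 0.848, -1.533]
wrist_force: [-0.4, -0.0, -2.1]
finger_gap: 0.0512
```

move_arm --pt "-0.0003 0 0.0034 0 -0.153 0" --pt "0.0294 0.003 0.0377 -0.0074 0 0.0089" --pt "0.0294 0.003 0.0377 -0.0074 0 0.0089" --pt "0.0294 0.003 0.0377 -0.0074 0 0.0089" --pt "0.0385 0.001 0.0323 -0.0056 0 0.0067"

```text
time_s: 33.42
tool_pos: [0.5262, 0.0624, 0.2066]
ee_rot: [0.004, 0.7, -1.489]
wrist_force: [0.1, -0.4, -0.7]
finger_gap: 0.0514
```

move_arm --pt "0.0385 0.001 0.0323 -0.0056 0 0.0067" --pt "0.0385 0.001 0.0323 -0.0056 0 0.0067" --pt "0.0385 0.001 0.0323 -0.0056 0 0.0067" --pt "0.0467 0.0096 0.0209 -0.0107 0 0.0127" --pt "0.0467 0.0096 0.0209 -0.0107 0 0.0127"

```text
time_s: 34.05
tool_pos: [0.5723, -0.1836, 0.1778]
ee_rot: [0.004, 0.699, -1.43]
wrist_force: [0.6, -0.1, -1.8]
finger_gap: 0.0511
```

move_arm --pt "0.0467 0.0096 0.0209 -0.0107 0 0.0127" --pt "0.0467 0.0096 0.0209 -0.0107 0 0.0127" --pt "0 0 0 0 0 0" --pt "0 0 0 0 0 0" --pt "0 0 0 0 0 0"

```text
time_s: 34.67
tool_pos: [0.6058, -0.2759, 0.1499]
ee_rot: [0.002, 0.698, -1.397]
wrist_force: [0.3, -0.7, -1.1]
finger_gap: 0.0513
```

```bash
python3 - <<'E'
from h import *
log(); chain(grasp("h",40,zg=.052),grasp("h",40,zg=.046))
E
```

```text
t 34.67 p [ 0.6058 -0.2759  0.1499] q [-0.183  0.304  1.835 -1.065  0.962  0.278] F [ 0.28 -0.66 -1.09] gap 0.0513
2 x [0.0364, -0.0004, -0.0426, -0.0003, -0.0001, -0.001] ->  [ 0.6053 -0.2769  0.0378] err 0.0001
1 x [0.0039, 0.0001, -0.0045, -0.0001, -0.0001, 0.0001] ->  [ 0.6054 -0.277   0.0319] err 0.0
```

move_arm --pt "0.0242 0 -0.0285 0 0 0" --pt "0.0242 0 -0.0285 0 0 0" --pt "0.0242 0 -0.0285 0 0 0" --pt "0.0029 0 -0.0034 0 0 0" --pt "0 0 0 0 0 0"

```text
time_s: 35.3
tool_pos: [0.6063, -0.277, 0.0336]
ee_rot: [0.002, 0.698, -1.398]
wrist_force: [-0.2, -0.7, -1.0]
finger_gap: 0.0513
```

move_arm --pt "0 0 0 0 0 0" --pt "0.0012 0 -0.0014 0 0 0" --pt "0 0 0 0 0 0" --pt "0 0 0 0 0 0"

```text
time_s: 35.8
tool_pos: [0.6057, -0.2778, 0.0312]
ee_rot: [0.002, 0.698, -1.399]
wrist_force: [0.6, -0.7, -2.2]
finger_gap: 0.0516
```

```bash
python3 - <<'E'
from h import *
for i in range(3): env.get_image("side"); log()
E
```

```text
t 35.85 p [ 0.6057 -0.2778  0.0311] q [-0.186  0.52   1.831 -1.213  0.873  0.519] F [-0.41  0.09 -1.62] gap 0.0514
t 35.9 p [ 0.6057 -0.2778  0.0311] q [-0.186  0.52   1.831 -1.213  0.873  0.519] F [ 0.23  0.55 -1.46] gap 0.0514
t 35.95 p [ 0.6057 -0.2778  0.031 ] q [-0.186  0.52   1.831 -1.213  0.873  0.519] F [-0.26  0.09 -1.26] gap 0.0511
```

Not yet in contact, so I lower it a little more.

move_arm --pt "0.0006 0 -0.0007 0 0 0" --pt "0 0 0 0 0 0"

```text
time_s: 36.2
tool_pos: [0.6059, -0.278, 0.0308]
ee_rot: [0.001, 0.697, -1.399]
wrist_force: [-2.1, 2.0, 4.4]
finger_gap: 0.0515
```

move_arm --pt "0.0005 0 -0.0006 0 0 0" --pt "0 0 0 0 0 0"

```text
time_s: 36.45
tool_pos: [0.606, -0.278, 0.0308]
ee_rot: [0.002, 0.696, -1.399]
wrist_force: [-5.6, 4.5, 9.3]
finger_gap: 0.0513
```

```bash
python3 - <<'E'
from h import *
for i in range(3): env.get_image("side"); log()
E
```

```text
t 36.5 p [ 0.606  -0.2781  0.0308] q [-0.186  0.523  1.83  -1.216  0.874  0.522] F [-4.88  3.52  8.7 ] gap 0.0512
t 36.55 p [ 0.606  -0.278   0.0308] q [-0.186  0.522  1.83  -1.216  0.874  0.522] F [-3.66  4.81  8.59] gap 0.0512
t 36.6 p [ 0.606  -0.2781  0.0308] q [-0.186  0.522  1.83  -1.216  0.874  0.522] F [-4.12  4.99  8.8 ] gap 0.0515
```

move_arm --pt "0 0 0 0 0 0" --pt "0 0 0 0 0 0" --pt "0 0 0 0 0 0" --fingers 0.8

```text
time_s: 36.98
tool_pos: [0.6057, -0.2778, 0.029]
ee_rot: [0.001, 0.699, -1.399]
wrist_force: [-0.4, -0.1, -0.8]
finger_gap: 0.0685
```

move_arm --pt "-0.025 0 0 0 0 0" --pt "-0.04 0 0 0 0 0" --pt "-0.04 0 0.015 0 0 0" --pt "-0.03 0 0.035 0 0 0" --pt "-0.04 0 0.035 0 0 0"

```text
time_s: 37.6
tool_pos: [0.5914, -0.1993, 0.2074]
ee_rot: [-0.001, 0.699, -1.4]
wrist_force: [0.8, -0.7, -0.2]
finger_gap: 0.0678
```

move_arm --pt "-0.045 -0.03 0.02 0 0 0" --pt "-0.045 -0.03 0.02 0 0 0" --pt "0 0 0 0 0 0" --pt "0 0 0 0 0 0"

```text
time_s: 38.1
tool_pos: [0.5255, -0.1671, 0.2951]
ee_rot: [0.002, 0.699, -1.398]
wrist_force: [-0.3, 0.1, 0.6]
finger_gap: 0.0682
```

```bash
python3 - <<'E'
from h import *
log()
s=env.get_image("side")["pixels"];t=env.get_image("top")["pixels"];
a=cv2.resize(s[120:360,150:390],(400,400),interpolation=cv2.INTER_CUBIC); b=cv2.resize(t[140:260,165:285],(200,200),interpolation=cv2.INTER_CUBIC);c=cv2.resize(t[150:250,280:380],(400,400),interpolation=cv2.INTER_CUBIC)
o=np.zeros((600,800,3),np.uint8); o[:400,:400]=a;o[:400,400:]=c;o[400:,:200]=b
w=env.get_image("wrist")["pixels"]; o[400:,400:666]=cv2.resize(w,(266,200))
cv2.imwrite("pics/end.png",o[:,:,::-1])
E
```

```text
t 38.1 p [ 0.5255 -0.1671  0.2951] q [ 0.013 -0.061  1.932 -0.918  1.259  0.138] F [-0.34  0.09  0.56] gap 0.0682
```

View pics/end.png

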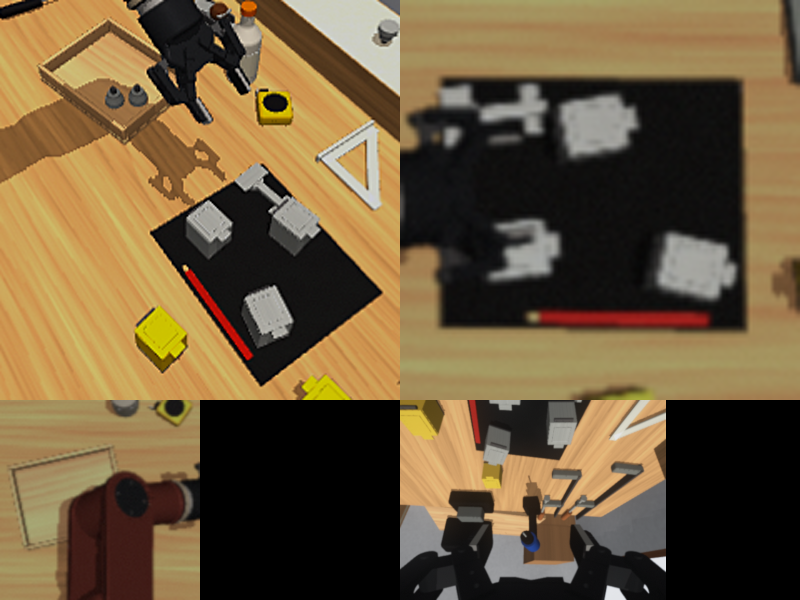

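The final view shows two feet side by side in the tray at (114,96) and (138,94). All three tins stand on the mat with their lids shut, the visible bystanders look unmoved, and the arm is clear. I hand in.

```bash
python3 -c "
from plant import env
print(env.sign_off(), env.get_obs()['time_s'])"
```

```text
the job is handed in; nothing more can be done
the job is handed in; nothing more can be done
```

I weighed all three tins and emptied the two heavy ones into the tray, then handed the job in at about 38 s of the 72 s allowed. `sign_off` gives no verdict.

- **Weighing:** The tin nearest the tray pulled about 2 N, so it holds the glide and I set it back untipped. The other two pulled about 4.5 N and 4.1 N. After tipping they pulled about 1.8 N, so both are empty.
- **Last checks:** The final pictures show both feet in the tray, and all three tins upright on the mat with their lids shut. The hinge, pencil, tape measure and glue look unmoved; I did not check the screwdriver. The open gripper was clear of everything.
- **What was off:** Arm readings taken just after a move were 2 to 5 mm off until the arm settled, so I corrected each grasp before closing. I lowered the tins by small steps until the wrist force showed contact, which pressed the last one down with about 9 N. I also sent only half of the first approach move and then completed it.
- **Not measured:** I could not weigh the tray directly. Its contents are judged from the pictures and the tin weights.

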